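Put the scraper and the test probe back into the leaning tool rack

ROBOT

A 7-joint arm with a two-finger parallel gripper is mounted at the origin on the work surface. World frame = base frame: x ahead of the robot, y to its left, z up, the work surface at z = 0. Lengths are in m, angles in rad, forces in N, time in s.
With the tool pointing down it reaches from about 0.425 to 1.025 m from the base axis. Payload 9.4 kg.
Tool frame: the origin (TCP) lies at the centre of the arm's flange, where the gripper is bolted on; the fingertips stand 173 mm ahead of it and the grasp point (between the pads) lies 155 mm ahead of it; z points along the fingers, y is the line along which they close (so a half turn about z gives the same grasp; the last joint's range is limited). The gripper opens to 85 mm and grips with 20 to 120 N. Pads are 22 mm wide; open, the fingers measure 114 mm over their backs; the gripper's body (76 mm by 85 mm) begins 54 mm behind the grasp point. The pads swing forward as they close: fully open they stand 13 mm farther back than shut.
Start: joints at [1.141, 0.599, -0.003, 1.599, 0.002, 0.943, -0.08], TCP at [0.251, -0.68, 0.405] pointing down, gripper open.
Joint ranges: [-2.57, 2.57], [-0.35, 1.97], [-1.29, 1.29], [0.11, 2.56], [-1.05, 4.19], [0.11, 1.86], [-2.63, 2.63]. Speed limits (rad/s): [2.22, 2.22, 3.01, 3.01, 3.14, 3.14, 3.14].

INTERFACE

Orientations are given as a 3x3 rotation matrix whose columns are the frame's x, y, z axes.
In Python, from station import status, camera, calibration, order, models gives the robot as it stands.
- The arm moves only by the tool send_rows, never from a script. Its argument "series" is a list that holds one entry, the list of rows, each a list of 7 numbers: the turn, a rotation vector about the tool's x, y, z in rad, then the shift along the tool's x, y, z in mm, then the opening, from -1 (shut) to 1 (fully open). In form: [[[wx, wy, wz, x, y, z, hand], ...]]. A call has exactly 10 rows; each row shifts and turns the commanded pose from where the row before left it, along the tool's axes as they then stand; what a row does not reach is not made up. A row lasts 1/10 s, in which the tool goes at most 50 mm and 8.59 degrees, less where a joint would pass 70% of its speed; a pose out of reach is approached as far as the arm can. A call with a gripper value outside its range is refused whole. The fingers move at their own pace and stop on an object; "squeeze" is the grip in N (left out, the last holds). Time passes only in rows, so rows that do not move let the fingers close, or fill a call up. It gives the time, the measured TCP pose, the force, the opening and the grip force at its end, in the units of the state.
- status.get_state(): the state, without advancing time (a new reading comes with each control period).
- camera(name): name is "side" or "top"; returns (picture, depth): 384x512x3 uint8, red, green, blue; 384x512 float32, m along the optical axis (not along the pixel's ray), 0 where there is no reading.
- calibration(name): a dict with "vfov" (degrees; the focal length in pixels is half the picture's height over the tangent of half this angle, whatever the lens; pixels are square), "cx", "cy" (the principal point, pixels), "R" (3x3) and "t" (3): a world point X has camera coordinates R X + t. Camera axes: x right, y down, z forward; pixel columns grow to the right and rows downward; lengths in m; the calibration is good to about 2 mm. A picture is of the moment at which its call begins. calibration takes no time and is no camera call.
- order.hand_in(): hands the job in; it is judged then, once.
Trained networks look in the newest picture that a camera, given by its name, has taken for a name from the list of things; names that differ only in an ending like _2 or _b are one class to them, and where a whole thing is asked for, a point or a joint stands for the part that bears it (a point fixed in the world has none). Each returns a list of dicts, best first, with "p" (0 to 1); they miss things now and then, are a little off and sometimes report something else, mostly with a low value. They report only what shows in the picture. A call takes as long as a camera call.
- models.look_for(name, camera): "extent" ([left, top, width, height] in pixels, round what is visible of it).
- models.silhouettes(name, camera): "pixels" (384x512 bool, what is visible of it) and "extent" ([left, top, width, height] in pixels, round what is visible of it).
- models.place_of(name, camera): "xy" ([column, row] in pixels: a listed point, or the origin of a listed thing).
The state is a dict: "t": time; "joints": joint angles; "dq": joint speeds; "joint_torque": joint torques, N m; "tcp_pos": TCP position; "tool_rot": TCP orientation; "force": force on the tool from outside, world axes, zero at the start; "ft_torque": the same for the moment, N m; "gripper_width": finger opening in m; "finger_force": force on a finger pad.
Only numpy, scipy, OpenCV 4.12 (cv2) and the standard library are available. Lean on these libraries where they do the work, as an engineer would, in place of code of your own. Each camera call takes 0.05 s, during which the arm holds its last target. There are 200 camera calls.

TASK

Slide the dust cover of the leaning tool rack fully aside, then draw the flat scraper out of its foam block and slide it blade first into the rack's slot until its handle seats on the rack, and after that do the same with the round test probe and the rack's round bore. Leave the cover open, both tools standing in the rack, and the mug, jar, spool, circuit board and screwdriver where they are.

Things in the scene. Friction and masses are not known exactly. Their poses are not given: they have to be found in the camera images.
- stand: dark steel foot plate of the tool rack, 130 x 262 x 10 mm, fixed, placed and turned differently each time. Origin: centre of its underside, z up, y along the rack. It carries a grey block (75 deep x 250 long x 75 high) leaning 30 degrees, so that its top face looks up and towards the stand's -x; the middle of that face is 97 mm above the table, its upper edge 116 mm.
- slot_mouth (a point): centre of the mouth of the rectangular slot, on the leaning top face, 30 mm to -y of its middle. z points out of the slot (30 degrees from vertical, leaning to the robot side), y along the block's length, x up the slope. The slot is 42.5 mm (x) by 7 mm (y), 66 mm deep, with a 2 mm chamfer.
- bore_mouth (a point): centre of the mouth of the round bore, on the same face, 100 mm to -y of its middle (70 mm from the slot); axes as slot_mouth. The bore is 13 mm wide and 66 mm deep, with a 2 mm chamfer.
- cover (a joint): travel of the aluminium dust cover along the y of the rack: 0 shut (both mouths covered), 0.12 m fully open. It starts shut or partly open, always over the slot, and stays where it is left; about 2 N moves it. The cover is a plate 64 x 114 x 4 mm lying 2 to 6 mm above the leaning top face.
- cover_tab (a point): centre of the upright finger tab near the +y end of the cover, 25 mm above the cover's underside. The tab is 30 mm (x) by 12 mm (y, the way to pinch it), and rises 36 mm above the plate (top 15 mm above this point). Axes as slot_mouth.
- foam_slot: pink foam block 80 x 80 x 50 mm, fixed, origin at the centre of its underside, z up; a slot 35 mm deep along its x in the middle of its top holds the scraper upright.
- foam_hole: pink foam block 80 x 80 x 50 mm, fixed, like the other, with a round hole 35 mm deep that holds the test probe upright. The two blocks may change places.
- scraper: flat scraper, 80 g, standing blade down in its foam. Origin: middle of the blade's lower end; z towards the handle, x along the blade's width, y its thickness. Steel blade 40 wide (34 over the last 8 mm) x 4 thick, z 0 to 60 mm; black handle 26 (x) x 14 (y) mm, z 60 to 150, its shoulder seats on the slot's mouth. Grip it across y at z about 105. Both ways round are the same.
- probe: round test probe, 70 g, standing tip down in its foam block. Origin: the tip; z along the tool towards the handle. Steel shank 11 mm across with a tapered tip, z 0 to 60; black round handle 20 mm across, z 60 to 150, whose shoulder seats on the bore's mouth. Grip it at z about 105 mm.
- mug: bystander: white mug, 80 mm across, 90 tall; origin at its middle on the underside.
- jar: bystander: small closed amber jar, 52 mm across, 70 tall; origin at its middle on the underside.
- spool: bystander: steel solder spool standing on its flange, 60 mm across, 42 tall; origin at its middle on the underside.
- board: bystander: red circuit board on four standoffs, 80 x 120 mm, 24 tall; origin at its middle on the underside.
- driver: bystander: screwdriver lying flat, 170 mm long; origin at the underside of its middle.

How it is judged:
On the way, in this order (a step that is already met when the one before it is completed fails the run):
1. the dust cover is slid aside at least 108 mm of its 120 mm, with both tools still in their foam blocks (value of joint cover above 0.108 m and distance of each of scraper, probe from where it was at the start of the episode below 0.03 m), for 0.2 s.
2. the scraper is fully home in the slot (handle shoulder within 4 mm of the mouth), with the probe still in its foam block (z of scraper in the frame of slot_mouth below -0.056 m and x of scraper in the frame of slot_mouth between -0.006 and 0.006 m and y of scraper in the frame of slot_mouth between -0.006 and 0.006 m and angle between the z axis of scraper and the z axis of slot_mouth, either way round below 0.14 rad and distance of probe from where it was at the start of the episode below 0.03 m), for 0.2 s.
3. the probe is fully home in the bore (handle shoulder within 4 mm of the mouth) (z of probe in the frame of bore_mouth below -0.056 m and x of probe in the frame of bore_mouth between -0.006 and 0.006 m and y of probe in the frame of bore_mouth between -0.006 and 0.006 m and angle between the z axis of probe and the z axis of bore_mouth, either way round below 0.14 rad), for 0.2 s.
At the end, for the whole second after the job is handed in: The cover stands open by at least 108 mm; the scraper stands blade down in the slot and the probe tip down in the bore, each with its handle shoulder within 4 mm of the mouth, its tip within 6 mm sideways of the mouth's axis and its axis within 8 degrees of it; both are at rest (all of step 3 and value of joint cover above 0.108 m and z of scraper in the frame of slot_mouth below -0.056 m and x of scraper in the frame of slot_mouth between -0.006 and 0.006 m and y of scraper in the frame of slot_mouth between -0.006 and 0.006 m and angle between the z axis of scraper and the z axis of slot_mouth, either way round below 0.14 rad and linear speed of each of scraper, probe below 0.03 m/s); the robot touches nothing.
It fails at once if a bystander (mug, jar, spool, circuit board or screwdriver) is pushed more than 40 mm from its place (distance of any of mug, jar, spool, board, driver from where it was at the start of the episode above 0.04 m).
It also fails if it takes over 72 s, if anything falls off the work surface, if the arm or the gripper's body presses on something with over 40 N, if the wrist force passes 120 N, or if a joint passes its speed limit or range.

## Working session

There is one attempt and no reset: what is moved stays moved. The work goes in short steps, Python scripts to look and compute and a tool call to move; the robot and the scene stay as the last step left them, time stands still between calls to the robot, and variables do not carry over. Pictures are saved under pics/ and viewed, at most 10 in all, crops included, and the job is handed in when it is done.

Besides the shell and the picture viewer there is one more tool, called as name([rows], argument=value, ...), one row to a line, values as JSON. send_rows: Moves the arm, as the interface text tells. Its arguments: {"type":"object","properties":{"series":{"type":"array","items":{"type":"array","items":{"type":"array","items":{"type":"number"}}}},"squeeze":{"type":"number"}},"required":["series"]}

```bash
ls; mkdir -p pics; cat > h.py <<'E'
import numpy as np, cv2
from station import status, camera, calibration, order, models
def K(n):
    c=calibration(n); f=192/np.tan(np.radians(c["vfov"])/2); return f,c["cx"],c["cy"],np.array(c["R"]),np.array(c["t"])
def world(n,uv,d):
    f,cx,cy,R,t=K(n); uv=np.atleast_2d(uv); d=np.atleast_1d(d)
    p=np.c_[(uv[:,0]-cx)/f*d,(uv[:,1]-cy)/f*d,d]; return (p-t)@R
def onz(n,uv,z):
    f,cx,cy,R,t=K(n); r=R.T@np.array([(uv[0]-cx)/f,(uv[1]-cy)/f,1]); o=-R.T@t
    return o+r*(z-o[2])/r[2]
def proj(n,X):
    f,cx,cy,R,t=K(n); p=R@np.asarray(X)+t; return np.array([cx+f*p[0]/p[2],cy+f*p[1]/p[2]])
def cloud(n,dep):
    v,u=np.mgrid[:384,:512]; m=dep>0
    W=np.zeros((384,512,3)); W[m]=world(n,np.c_[u[m],v[m]],dep[m]); return W
E
python3 - <<'E'
from h import *
for n in("side","top"):
    c=calibration(n); print(n,{k:np.round(v,3).tolist() for k,v in c.items()})
    p,d=camera(n); cv2.imwrite(f"pics/{n}0.png",p[:,:,::-1]); np.savez(f"{n}0.npz",p=p,d=d)
    for o in["stand","slot_mouth","bore_mouth","cover_tab","foam_slot","foam_hole","scraper","probe","mug","jar","spool","board","driver"]:
        r=models.place_of(o,n); print(o,[(np.round(x["xy"]).tolist(),round(float(x["p"]),2)) for x in r[:2]])
print(status.get_state())
E
```

```text
pics
side {'vfov': 45.863, 'cx': 258.474, 'cy': 187.415, 'R': [[-0.86, -0.51, 0.01], [-0.361, 0.595, -0.718], [0.36, -0.621, -0.696]], 't': [0.462, 0.287, 0.824]}
stand [([179.0, 274.0], 0.66)]
slot_mouth [([197.0, 240.0], 0.89)]
bore_mouth [([218.0, 215.0], 0.55), ([176.0, 276.0], 0.23)]
cover_tab [([192.0, 248.0], 0.97)]
foam_slot [([345.0, 152.0], 0.93)]
foam_hole [([288.0, 218.0], 0.58), ([267.0, 310.0], 0.56)]
scraper [([346.0, 149.0], 0.92)]
probe [([289.0, 212.0], 0.56)]
mug [([224.0, 176.0], 0.79)]
jar []
spool [([258.0, 160.0], 0.77), ([345.0, 148.0], 0.57)]
board [([270.0, 310.0], 0.61)]
driver [([307.0, 270.0], 0.9), ([179.0, 275.0], 0.51)]
top {'vfov': 48.205, 'cx': 254.984, 'cy': 191.421, 'R': [[0.059, -0.998, -0.004], [-0.978, -0.057, -0.201], [0.2, 0.016, -0.98]], 't': [-0.088, 0.562, 0.917]}
stand [([154.0, 169.0], 0.73)]
slot_mouth [([160.0, 178.0], 0.86), ([364.0, 149.0], 0.29)]
bore_mouth [([188.0, 176.0], 0.82)]
cover_tab [([140.0, 178.0], 0.71)]
foam_slot [([379.0, 239.0], 0.66)]
foam_hole [([257.0, 222.0], 0.56)]
scraper [([382.0, 240.0], 0.88)]
probe [([260.0, 
[... 316 characters left out ...]
723e-04,  1.96437146e-03,  3.06195151e-04,  3.72292596e-05,
        2.18959640e-03, -1.53257959e-03,  1.71098968e-04]), 'joint_torque': array([-9.31315117e-04, -7.76209831e+01,  1.56373803e+00, -2.58374280e+01,
        1.24037848e-02,  1.87693884e-03, -7.44672633e-06]), 'tcp_pos': array([ 0.25050605, -0.68033815,  0.40467776]), 'tool_rot': array([[ 9.38385877e-01,  3.45589267e-01, -6.82717012e-05],
       [ 3.45589268e-01, -9.38385879e-01, -8.37835861e-06],
       [-6.69606711e-05, -1.57318338e-05, -9.99999998e-01]]), 'force': array([-0.05008069, -0.19327901,  0.09945353]), 'ft_torque': array([-0.06705644, -0.03278251, -0.01550166]), 'finger_force': 0.0, 'gripper_width': 0.08520942256186669}
```

View pics/side0.png

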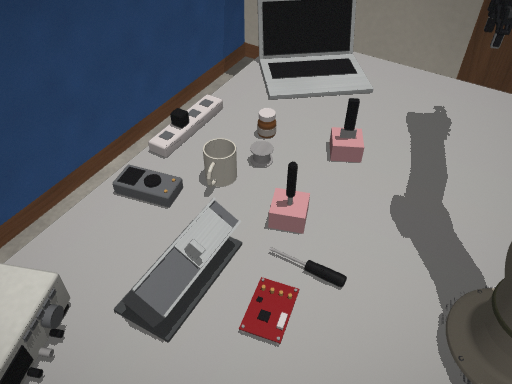

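View pics/top0.png

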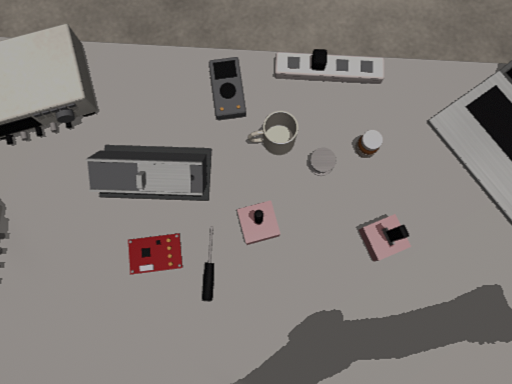

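The side view shows the rack at about (180,265), tab at (197,246), scraper in foam at (348,130), probe in foam at (290,195). The top view shows the rack spanning columns 90–212 with the tab at (140,180), its open side towards the left. Next: a metric fit from depth.

```bash
cat > fit.py <<'E'
from h import *
for n in("side","top"):
    z=np.load(f"{n}0.npz"); p,d=z["p"],z["d"]; W=cloud(n,d); ok=d>0
    np.save(f"{n}W.npy",W)
    print(n,"table z",np.median(W[ok&(abs(W[...,2])<.02)][:,2]))
    for o in["slot_mouth","cover_tab","bore_mouth"]:
        x=models.place_of(o,n)[0]["xy"]; print(o,np.round(onz(n,x,.09),3))
    c=onz(n,models.place_of("slot_mouth",n)[0]["xy"],.09)
    # normals: local plane by gradient
    P=cv2.GaussianBlur(W,(3,3),0); gu=np.roll(P,-2,1)-np.roll(P,2,1); gv=np.roll(P,-2,0)-np.roll(P,2,0)
    N=np.cross(gu,gv); N/=np.linalg.norm(N,axis=2,keepdims=True)+1e-12; N*=np.sign(N[...,2:])
    m=ok&(np.hypot(W[...,0]-c[0],W[...,1]-c[1])<.25)&(W[...,2]>.07)&(W[...,2]<.13)&(abs(N[...,2]-.866)<.08)
    Q=W[m]; print("face pts",len(Q))
    # iterative plane with mode separation
    q=Q; nn=None
    for tag,lo,hi in(("all",None,None),):
        cen=q.mean(0); 
        for i in range(20):
            nn=np.linalg.svd(q-cen,full_matrices=False)[2][2]; nn*=np.sign(nn[2])
            r=(Q-cen)@nn; q=Q[abs(r)<.006]; cen=q.mean(0)
    print("normal",nn,"tilt",np.degrees(np.arccos(nn[2])),"az",np.degrees(np.arctan2(-nn[1],-nn[0])))
    print(np.histogram((Q-cen)@nn*1000,bins=np.arange(-12,13,1.5)))
    np.save(f"{n}Q.npy",Q)
    for o in["scraper","probe","foam_slot","foam_hole"]:
        r=models.silhouettes(o,n)
        if not r: print(o,"none");continue
        s=r[0]["pixels"]&ok; V=W[s]; print(o,round(r[0]["p"],2),len(V),"med",np.round(np.median(V,0),3),"zr",np.round(np.percentile(V[:,2],[2,98]),3))
        top=V[V[:,2]>np.percentile(V[:,2],98)-.01] if "foam" not in o else V[abs(V[:,2]-.05)<.008]
        b=cv2.minAreaRect((top[:,:2]*1000).astype(np.float32)); print("   top rect",np.round(b[0],1),np.round(b[1],1),round(b[2],1), "n",len(top),"z",np.round(np.median(top[:,2]),3))
        np.save(f"{n}_{o}.npy",V)
E
python3 fit.py
```

```text
side table z -0.00029076176982131623
slot_mouth [0.587 0.153 0.09 ]
cover_tab [0.582 0.173 0.09 ]
bore_mouth [0.587 0.078 0.09 ]
face pts 2876
normal [-0.50394358  0.02513092  0.8633709 ] tilt 30.302799416698715 az -2.8548908767357295
(array([  1,  34,  47,  56,  34, 132, 398, 758, 780, 441, 110,  23,  11,
         3,   2,   0]), array([-12. , -10.5,  -9. ,  -7.5,  -6. ,  -4.5,  -3. ,  -1.5,   0. ,
         1.5,   3. ,   4.5,   6. ,   7.5,   9. ,  10.5,  12. ]))
scraper 0.94 481 med [ 0.478 -0.349  0.107] zr [0.048 0.165]
   top rect [ 478.8 -352.9] [25.8 15.9] 34.3 n 66 z 0.162
probe 0.82 355 med [ 0.494 -0.059  0.121] zr [0.052 0.165]
   top rect [495.  -63.2] [18.7 15.6] 33.9 n 70 z 0.162
foam_slot 0.56 923 med [ 0.468 -0.328  0.044] zr [0.001 0.052]
   top rect [ 477.8 -351.9] [79.4 84.2] 23.8 n 480 z 0.049
foam_hole 0.85 1334 med [ 0.487 -0.041  0.048] zr [0.003 0.052]
   top rect [495.9 -64.8] [79.4 83.9] 18.5 n 885 z 0.049
top table z 1.634627424341503e-05
slot_mouth [0.577 0.155 0.09 ]
cover_tab [0.574 0.198 0.09 ]
bore_mouth [0.586 0.095 0.09 ]
face pts 2039
normal [-0.5172893   0.024328    0.85546475] tilt 31.18888410731614 az -2.6926232318006114
(array([  5,  21,  44,  39,  44,  97, 307, 499, 494, 311, 116,  30,   5,
         2,   0,   0]), array([-12. , -10.5,  -9. ,  -7.5,  -6. ,  -4.5,  -3. ,  -1.5,   0. ,
         1.5,   3. ,   4.5,   6. ,   7.5,   9. ,  10.5,  12. ]))
scraper 0.77 347 med [ 0.481 -0.35   0.123] zr [-0.     0.167]
   top rect [ 481.4 -353.3] [25.8 13.4] 24.6 n 101 z 0.164
probe 0.66 294 med [ 0.48  -0.349  0.128] zr [0.049 0.167]
   top rect [ 481.8 -352.5] [24.3 12.4] 24.6 n 88 z 0.164
foam_slot 0.94 1185 med [ 0.473 -0.34   0.049] zr [0.005 0.053]
   top rect [ 481.2 -353.7] [79.7 81.4] 26.0 n 1004 z 0.05
foam_hole 0.68 1069 med [ 0.492 -0.066  0.05 ] zr [0.025 0.053]
   top rect [498.9 -64.5] [81.  76.5] 19.6 n 1028 z 0.05
```

```bash
cat > fit2.py <<'E'
from h import *
from scipy.optimize import least_squares
# robust footprint / ends for candidate yaws
for n in("side","top"):
    W=np.load(f"{n}W.npy"); Q=np.load(f"{n}Q.npy"); d=np.load(f"{n}0.npz")["d"]
    c=np.median(Q,0)
    m=(d>0)&(np.hypot(W[...,0]-c[0],W[...,1]-c[1])<.2)&(W[...,2]>.006)&(W[...,2]<.16); 
    lab,cc=cv2.connectedComponents(m.astype(np.uint8)); u=np.round(proj(n,c)).astype(int); l=np.bincount(cc[m]).argmax()
    S=W[cc==l]
    foot=S[(S[:,2]<.016)]; b=cv2.minAreaRect((S[:,:2]*1000).astype(np.float32)); print(n,"foot rect",np.round(b[0],1),np.round(b[1],1),round(b[2],1),len(S))
    for yaw in(-2.8,):
        a=np.radians(yaw); ex=np.array([np.cos(a),np.sin(a),0]);ey=np.array([-np.sin(a),np.cos(a),0])
        nz=-.5*ex+np.array([0,0,.866]); nx=.866*ex+np.array([0,0,.5])
        y=S@ey; print("y ext foot",np.percentile(foot@ey,[1,99]), "x ext foot",np.percentile(foot@ex,[1,99]))
        h=S@nz
        # bins along y: median height along normal, over face-ish points
        F=Q; hy=F@ey; hh=F@nz; hx=F@nx
        for lo in np.arange(0,.30,.012):
            k=(hy>=lo-.02)&(hy<lo-.008)
            if k.sum()>15: print(f"{lo-.014:.3f} n{k.sum()} h {np.median(hh[k]):.4f} x {np.percentile(hx[k],2):.3f} {np.percentile(hx[k],98):.3f} z {np.percentile(F[k,2],2):.3f} {np.percentile(F[k,2],98):.3f}")
        T=S[(h>np.median(hh)+.015)]; print("tab pts",len(T),"x",np.percentile(T@nx,[3,50,97]),"y",np.percentile(T@ey,[3,50,97]),"h",np.percentile(T@nz,[3,97]))
E
python3 fit2.py
```

```text
side foot rect [605.3 188.9] [133.9 262.1] 1.6 7928
y ext foot [0.08944519 0.34999288] x ext foot [0.52510592 0.65938461]
0.094 n40 h -0.2035 x 0.513 0.575 z 0.082 0.111
0.106 n111 h -0.2028 x 0.515 0.572 z 0.081 0.111
0.118 n70 h -0.1963 x 0.514 0.576 z 0.086 0.117
0.130 n120 h -0.1962 x 0.513 0.575 z 0.086 0.119
0.142 n140 h -0.1956 x 0.512 0.574 z 0.086 0.118
0.154 n126 h -0.1951 x 0.511 0.573 z 0.087 0.117
0.166 n147 h -0.1947 x 0.511 0.573 z 0.086 0.119
0.178 n178 h -0.1942 x 0.510 0.571 z 0.086 0.118
0.190 n110 h -0.1938 x 0.509 0.572 z 0.086 0.119
0.202 n70 h -0.1935 x 0.507 0.571 z 0.086 0.117
0.214 n86 h -0.1927 x 0.507 0.570 z 0.085 0.129
0.226 n76 h -0.1928 x 0.506 0.569 z 0.084 0.118
0.238 n144 h -0.1979 x 0.504 0.562 z 0.082 0.110
0.250 n168 h -0.1975 x 0.507 0.563 z 0.083 0.111
0.262 n146 h -0.1967 x 0.503 0.564 z 0.082 0.112
0.274 n187 h -0.1966 x 0.502 0.561 z 0.082 0.111
tab pts 197 x [0.52343481 0.53738984 0.55138902] y [0.21171328 0.22130894 0.22351656] h [-0.17971318 -0.15540793]
top foot rect [608.6 188.1] [132.7 261.7] 1.6 6178
y ext foot [0.0856912  0.34613912]
[... 226 characters left out ...]
20
0.142 n140 h -0.1967 x 0.515 0.578 z 0.087 0.118
0.154 n121 h -0.1964 x 0.517 0.580 z 0.089 0.120
0.166 n126 h -0.1960 x 0.515 0.579 z 0.087 0.120
0.178 n105 h -0.1956 x 0.514 0.576 z 0.087 0.120
0.190 n131 h -0.1954 x 0.513 0.574 z 0.086 0.119
0.202 n131 h -0.1945 x 0.511 0.577 z 0.087 0.121
0.214 n61 h -0.1937 x 0.511 0.576 z 0.087 0.121
0.226 n38 h -0.1945 x 0.554 0.577 z 0.108 0.120
0.238 n42 h -0.1994 x 0.512 0.576 z 0.082 0.113
0.250 n96 h -0.1988 x 0.511 0.575 z 0.082 0.111
0.262 n134 h -0.1984 x 0.510 0.574 z 0.082 0.121
0.274 n125 h -0.1977 x 0.512 0.574 z 0.085 0.122
tab pts 130 x [0.52661773 0.54241671 0.55515302] y [0.21038309 0.21376031 0.22159786] h [-0.18085965 -0.15555479]
```

```bash
python3 - <<'E'
import cv2
for n,r in(("side",(110,190,150,150)),("top",(80,135,150,80))):
    p=cv2.imread(f"pics/{n}0.png"); x,y,w,h=r; cv2.imwrite(f"pics/{n}0c.png",cv2.resize(p[y:y+h,x:x+w],None,fx=4,fy=4,interpolation=cv2.INTER_CUBIC))
E
```

```text
(no output)
```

View pics/top0c.png

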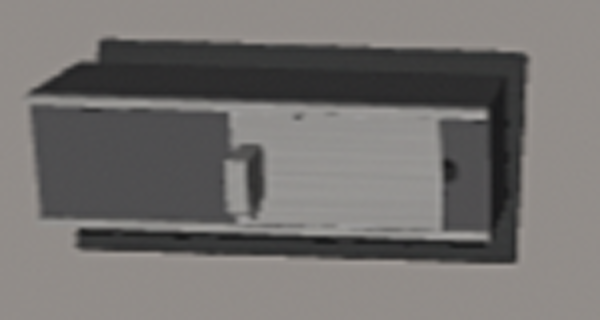

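```bash
cat > fit3.py <<'E'
from h import *
from scipy.optimize import least_squares
for n in("side","top"):
    W=np.load(f"{n}W.npy"); d=np.load(f"{n}0.npz")["d"]
    Q=np.load(f"{n}Q.npy")
    # params: xm,ym (face middle), yaw ; use plate and bare-face points
    a0=np.radians(1.6)
    def axes(a):
        ex=np.array([np.cos(a),np.sin(a),0]);ey=np.array([-np.sin(a),np.cos(a),0]);ez=np.array([0,0,1.])
        return .866*ex+.5*ez, ey, -.5*ex+.866*ez
    nx,ey,nz=axes(a0); 
    y=Q@ey
    def res(p):
        nx,_,nz=axes(p[0]); h=Q@nz-p[1]-(.097*.866)  # plane offset
        return np.where(abs(h)<abs(h-.006),h,h-.006)
    s=least_squares(res,[a0,-.29],loss="soft_l1",f_scale=.0015); 
    best=min((least_squares(res,[a0,g],loss="soft_l1",f_scale=.0015) for g in np.arange(-.34,-.24,.004)),key=lambda s:s.cost)
    a,g=best.x; nx,ey,nz=axes(a); r=Q@nz-g-.097*.866
    print(n,"yaw",np.degrees(a),"x' at z97:",-g/.5, "cost",best.cost)
    pl=abs(r-.006)<.002; fa=abs(r)<.002
    yy=Q@ey
    print(" plate y",np.percentile(yy[pl],[2,98]),np.histogram(yy[pl],np.arange(.06,.36,.015))[0]," face",np.histogram(yy[fa],np.arange(.06,.36,.015))[0])
    m=(d>0)&(np.hypot(W[...,0]-.6,W[...,1]-.2)<.25); P=W[m]; P=P[(P[:,2]>.008)]
    H=P@nz-g-.097*.866; X=P@nx-(-g/.5*.866+.097*.5); Y=P@ey
    t=(H>.010)&(H<.06)&(abs(X)<.045)&(Y>.1)&(Y<.33); print(" tab",t.sum(),"X",np.percentile(X[t],[3,97]),"Y",np.percentile(Y[t],[3,50,97]),"H",np.percentile(H[t],[3,97]))
    f=(abs(H)<.0025)&(abs(X)<.03); p=(abs(H-.006)<.0025)&(abs(X)<.025)
    print(" faceY",np.percentile(Y[f],[.5,99.5])," plateY",np.percentile(Y[p],[1,99]))
    q=(abs(H)<.008)&(Y>.06)&(Y<.34); print(" faceX",np.percentile(X[q],[1,99]))
    ft=(P[:,2]<.014)&(abs(P@np.r_[ey[1],-ey[0],0]-.61)<.1); print(" footY",np.percentile(Y[ft],[1,99]),"foot x",np.percentile((P@np.array([ey[1],-ey[0],0]))[ft],[1,99]))
E
python3 fit3.py
```

```text
side yaw 1.7406000711346905 x' at z97: 0.5809812663092271 cost 0.00596565606084972
 plate y [0.07465086 0.20225587] [ 21 133 150 150 182 145  80  90  20   4   4   2   4   1   5   2   0   0
   0]  face [ 47   0   0   0   0   0   0   0 100 171 151 197 207 206 191 126   0   0
   0]
 tab 228 X [-0.01453261  0.01322891] Y [0.16781011 0.17745553 0.17910076] H [0.01156709 0.04332811]
 faceY [0.04510922 0.2947454 ]  plateY [0.07126599 0.18411546]
 faceX [-0.17668862  0.03571651]
 footY [0.04240131 0.30023999] foot x [0.5469253  0.67609925]
top yaw 1.3502305577306175 x' at z97: 0.5823825051454863 cost 0.002677735270156154
 plate y [0.08022037 0.23693325] [  4  72 128 121 113 128 148  64  22   1   9  14   3   3   6   2   0   0
   0]  face [ 58   2   2   1   1   2   1   0   9  67 108 111 124 113  88  51   0   0
   0]
 tab 162 X [-0.01469187  0.03198591] Y [0.15606971 0.17277625 0.20584845] H [0.01050165 0.04438423]
 faceY [0.05015197 0.29870199]  plateY [0.0753203  0.25021023]
 faceX [-0.17707464  0.03725081]
 footY [0.04378157 0.30055345] foot x [0.54928627 0.67854852]
```

```bash
cat >> h.py <<'E'
from scipy.spatial.transform import Rotation as Ro
YAW=np.radians(1.6); MID=np.array([.577,.188,.097])
EX=np.array([np.cos(YAW),np.sin(YAW),0]);EY=np.array([-np.sin(YAW),np.cos(YAW),0]);NX=.8660*EX+np.array([0,0,.5]);NZ=-.5*EX+np.array([0,0,.866])
RR=np.c_[np.cross(-EY,-NZ),-EY,-NZ]     # tool frame at the rack
def down(yaz):   # tool down, y azimuth deg
    y=np.array([np.cos(np.radians(yaz)),np.sin(np.radians(yaz)),0]); z=np.array([0,0,-1.]); return np.c_[np.cross(y,z),y,z]
def rack(x,y,h,reach=.155):  # grasp point at rack coords -> tcp
    return MID+x*NX+y*EY+(h+reach)*NZ
def plan(R1,p1,N=10,hand=0,R0=None,p0=None):
    s=status.get_state(); R=np.array(s["tool_rot"]) if R0 is None else R0; p=np.array(s["tcp_pos"]) if p0 is None else p0
    w=Ro.from_matrix(R.T@R1).as_rotvec()/N; dp=(p1-p)/N
    print("t",round(s["t"],2),"rot/row deg",round(np.degrees(np.linalg.norm(w)),2),"mm/row",round(np.linalg.norm(dp)*1000,1))
    for i in range(N):
        d=R.T@dp*1000; print([*np.round(w,4).tolist(),*np.round(d,1).tolist(),hand]); R=R@Ro.from_rotvec(w).as_matrix()
E
python3 -c "
from h import *
plan(RR,rack(0,.0036,.027+.07),20)"
```

```text
t 2.2 rot/row deg 1.76 mm/row 44.8
[-0.0043, 0.0259, 0.0159, 24.4, -37.3, 4.5, 0]
[-0.0043, 0.0259, 0.0159, 23.7, -37.7, 4.9, 0]
[-0.0043, 0.0259, 0.0159, 23.0, -38.1, 5.4, 0]
[-0.0043, 0.0259, 0.0159, 22.2, -38.5, 5.8, 0]
[-0.0043, 0.0259, 0.0159, 21.4, -38.8, 6.2, 0]
[-0.0043, 0.0259, 0.0159, 20.7, -39.2, 6.6, 0]
[-0.0043, 0.0259, 0.0159, 19.9, -39.5, 6.9, 0]
[-0.0043, 0.0259, 0.0159, 19.0, -39.9, 7.3, 0]
[-0.0043, 0.0259, 0.0159, 18.2, -40.2, 7.6, 0]
[-0.0043, 0.0259, 0.0159, 17.4, -40.5, 7.9, 0]
[-0.0043, 0.0259, 0.0159, 16.5, -40.8, 8.1, 0]
[-0.0043, 0.0259, 0.0159, 15.6, -41.1, 8.4, 0]
[-0.0043, 0.0259, 0.0159, 14.8, -41.4, 8.6, 0]
[-0.0043, 0.0259, 0.0159, 13.9, -41.7, 8.8, 0]
[-0.0043, 0.0259, 0.0159, 13.0, -41.9, 9.0, 0]
[-0.0043, 0.0259, 0.0159, 12.1, -42.1, 9.1, 0]
[-0.0043, 0.0259, 0.0159, 11.2, -42.4, 9.2, 0]
[-0.0043, 0.0259, 0.0159, 10.3, -42.6, 9.3, 0]
[-0.0043, 0.0259, 0.0159, 9.3, -42.8, 9.4, 0]
[-0.0043, 0.0259, 0.0159, 8.4, -43.0, 9.5, 0]
```

send_rows([
  [[-0.004,0.026,0.016,24,-37,5,0],[-0.004,0.026,0.016,24,-38,5,0],[-0.004,0.026,0.016,23,-38,5,0],[-0.004,0.026,0.016,22,-38,6,0],[-0.004,0.026,0.016,21,-39,6,0],[-0.004,0.026,0.016,21,-39,7,0],[-0.004,0.026,0.016,20,-40,7,0],[-0.004,0.026,0.016,19,-40,7,0],[-0.004,0.026,0.016,18,-40,8,0],[-0.004,0.026,0.016,17,-40,8,0]],
])

```text
t: 3.2
tcp_pos: [0.3505, -0.2455, 0.3597]
tool_rot: [[0.947, 0.187, 0.26], [0.186, -0.982, 0.03], [0.261, 0.019, -0.965]]
force: [1.3, 0.1, 0.0]
gripper_width: 0.0428
finger_force: 0.0
```

```bash
python3 -c "
from h import *
print(status.get_state()['joints'])
plan(RR,rack(0,.0036,.027+.07),11)"
```

```text
[ 0.70484279  0.30908624 -0.21502271  2.35440425 -0.32135866  0.28275172
 -0.57329763]
t 3.2 rot/row deg 1.59 mm/row 40.7
[-0.004, 0.0234, 0.0142, 14.9, -37.1, 7.5, 0]
[-0.004, 0.0234, 0.0142, 14.2, -37.3, 7.7, 0]
[-0.004, 0.0234, 0.0142, 13.5, -37.5, 7.8, 0]
[-0.004, 0.0234, 0.0142, 12.8, -37.8, 8.0, 0]
[-0.004, 0.0234, 0.0142, 12.1, -38.0, 8.1, 0]
[-0.004, 0.0234, 0.0142, 11.3, -38.2, 8.3, 0]
[-0.004, 0.0234, 0.0142, 10.6, -38.4, 8.4, 0]
[-0.004, 0.0234, 0.0142, 9.8, -38.5, 8.4, 0]
[-0.004, 0.0234, 0.0142, 9.1, -38.7, 8.5, 0]
[-0.004, 0.0234, 0.0142, 8.3, -38.9, 8.6, 0]
[-0.004, 0.0234, 0.0142, 7.6, -39.0, 8.6, 0]
```

send_rows([
  [[-0.004,0.026,0.016,17,-40,8,0],[-0.004,0.026,0.016,16,-41,8,0],[-0.004,0.026,0.016,15,-41,8,0],[-0.004,0.026,0.016,14,-41,9,0],[-0.004,0.026,0.016,13,-42,9,0],[-0.004,0.026,0.016,12,-42,9,0],[-0.004,0.026,0.016,11,-42,9,0],[-0.004,0.026,0.016,10,-43,9,0],[-0.004,0.026,0.016,9,-43,9,0],[-0.004,0.026,0.016,8,-43,9,0]],
])

```text
t: 4.2
tcp_pos: [0.4365, 0.0617, 0.3665]
tool_rot: [[0.921, 0.076, 0.382], [0.068, -0.997, 0.035], [0.383, -0.007, -0.924]]
force: [1.0, -0.9, -0.2]
gripper_width: 0.0426
finger_force: 0.0
```

```bash
python3 -c "
from h import *
print(status.get_state()['joints'])
plan(RR,rack(0,.0036,.027+.004),5)
p,d=camera('side'); q,_=camera('top'); cv2.imwrite('pics/v1.png',np.hstack([p[100:340,60:340],q[100:340,0:280]])[:,:,::-1])
for n in('side','top'):
  for o in('cover_tab',): print(n,o,models.place_of(o,n)[:1], proj(n,rack(0,.0036,.027,0)))"
```

```text
[-0.67109005  0.31265217  0.48918244  2.41751133 -1.0446539   0.10638769
 -0.70317628]
t 4.2 rot/row deg 1.6 mm/row 34.8
[-0.0055, 0.0261, 0.008, 2.2, -24.5, 24.6, 0]
[-0.0055, 0.0261, 0.008, 1.3, -24.7, 24.5, 0]
[-0.0055, 0.0261, 0.008, 0.5, -24.8, 24.4, 0]
[-0.0055, 0.0261, 0.008, -0.4, -24.9, 24.2, 0]
[-0.0055, 0.0261, 0.008, -1.2, -25.1, 24.1, 0]
side cover_tab [{'xy': [194.1, 248.4], 'p': 0.93}] [193.02749323 248.49356351]
top cover_tab [{'xy': [140.0, 176.4], 'p': 0.62}] [139.3607212  179.98807865]
```

View pics/v1.png

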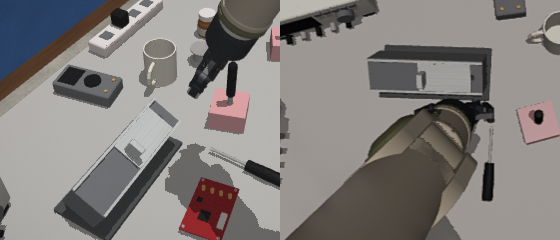

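The tab sits at (141,150)/(422,75) in the pair and agrees with my projection to 1–3 px. The wrist ran into the limits of joints 5 and 6 on the outward tilt. So I'll keep the hand vertical at the rack, and grip the tools with the hand tilted inward by 30°.

```bash
cat >> h.py <<'E'
UP=np.array([0,0,1.])
DR=down(-88.4)
def rackv(x,y,h,lift=0): return MID+x*NX+y*EY+h*NZ+(.155+lift)*UP
E
python3 -c "
from h import *
plan(DR,rackv(0,.0036,.034,.06),10)"
```

```text
t 4.4 rot/row deg 2.26 mm/row 18.0
[-0.0016, -0.0391, 0.0052, 11.4, -11.8, 7.4, 0]
[-0.0016, -0.0391, 0.0052, 11.6, -11.9, 7.0, 0]
[-0.0016, -0.0391, 0.0052, 11.8, -11.9, 6.5, 0]
[-0.0016, -0.0391, 0.0052, 12.0, -12.0, 6.0, 0]
[-0.0016, -0.0391, 0.0052, 12.2, -12.1, 5.5, 0]
[-0.0016, -0.0391, 0.0052, 12.3, -12.2, 5.0, 0]
[-0.0016, -0.0391, 0.0052, 12.5, -12.2, 4.5, 0]
[-0.0016, -0.0391, 0.0052, 12.6, -12.3, 4.0, 0]
[-0.0016, -0.0391, 0.0052, 12.6, -12.4, 3.5, 0]
[-0.0016, -0.0391, 0.0052, 12.7, -12.4, 3.0, 0]
```

send_rows([
  [[-0.0015,-0.04,0.005,11,-12,7,0],[-0.0015,-0.04,0.005,12,-12,7,0],[-0.0015,-0.04,0.005,12,-12,6,0],[-0.0015,-0.04,0.005,12,-12,6,0],[-0.0015,-0.04,0.005,12,-12,5,0],[-0.0015,-0.04,0.005,12,-12,5,0],[-0.0015,-0.04,0.005,12,-12,4,0],[-0.0015,-0.038,0.005,12,-12,4,0],[-0.0015,-0.038,0.005,13,-12,4,0],[0,0,0,0,0,0,0]],
])

```text
t: 5.4
tcp_pos: [0.5482, 0.1743, 0.344]
tool_rot: [[0.999, 0.029, 0.034], [0.029, -1.0, 0.003], [0.034, -0.002, -0.999]]
force: [-0.5, 0.1, -0.2]
gripper_width: 0.043
finger_force: 0.0
```

```bash
python3 -c "
from h import *
print(status.get_state()['joints'])
plan(DR,rackv(0,.0036,.034),5)"
```

```text
[-0.97467425  0.65485692  0.89122293  2.05049451 -0.75478622  0.75690441
 -1.15871965]
t 5.4 rot/row deg 0.39 mm/row 13.2
[-0.0005, -0.0069, 0.0003, 2.0, -3.3, 12.6, 0]
[-0.0005, -0.0069, 0.0003, 2.1, -3.3, 12.6, 0]
[-0.0005, -0.0069, 0.0003, 2.2, -3.3, 12.6, 0]
[-0.0005, -0.0069, 0.0003, 2.3, -3.3, 12.5, 0]
[-0.0005, -0.0069, 0.0003, 2.3, -3.3, 12.5, 0]
```

send_rows([
  [[0,-0.007,0,2,-4,12,0],[0,-0.007,0,2,-4,12,0],[0,-0.007,0,2,-3,12,0],[0,-0.007,0,2,-3,13,0],[0,-0.007,0,3,-3,13,0],[0,0,0,0,0,0,-1],[0,0,0,0,0,0,-1],[0,0,0,0,0,0,-1],[0,0,0,0,0,0,-1],[0,0,0,0,0,0,-1]],
], squeeze=40)

```text
t: 6.4
tcp_pos: [0.558, 0.1926, 0.2829]
tool_rot: [[1.0, 0.03, 0.0], [0.03, -1.0, 0.002], [0.0, -0.002, -1.0]]
force: [1.4, -1.1, -8.8]
gripper_width: 0.0115
finger_force: 41.0
```

```bash
python3 -c "
from h import *
s=status.get_state();print(s['joints'],s['force'],s['tcp_pos'],rackv(0,.0036,.034))
plan(DR,s['tcp_pos']+.09*EY,10,-1)"
```

```text
[-0.92415934  0.74605741  0.79614568  2.04590139 -0.84193051  0.7112218
 -1.11762658] [ 1.44079725 -1.08287154 -8.79377459] [0.55798713 0.19258198 0.28293994] [0.55990611 0.19112393 0.281444  ]
t 6.4 rot/row deg 0.02 mm/row 9.0
[-0.0002, -0.0, 0.0002, 0.0, -9.0, 0.0, -1]
[-0.0002, -0.0, 0.0002, 0.0, -9.0, 0.0, -1]
[-0.0002, -0.0, 0.0002, 0.0, -9.0, 0.0, -1]
[-0.0002, -0.0, 0.0002, 0.0, -9.0, 0.0, -1]
[-0.0002, -0.0, 0.0002, 0.0, -9.0, 0.0, -1]
[-0.0002, -0.0, 0.0002, 0.0, -9.0, 0.0, -1]
[-0.0002, -0.0, 0.0002, 0.0, -9.0, 0.0, -1]
[-0.0002, -0.0, 0.0002, 0.0, -9.0, 0.0, -1]
[-0.0002, -0.0, 0.0002, 0.0, -9.0, 0.0, -1]
[-0.0002, -0.0, 0.0002, 0.0, -9.0, 0.0, -1]
```

send_rows([
  [[0,0,0,0,-8,-0.1,-1],[0,0,0,0,-9,0,-1],[0,0,0,0,-9,0,-1],[0,0,0,0,-9,0,-1],[0,0,0,0,-9,0,-1],[0,0,0,0,-9,0,-1],[0,0,0,0,-9,0,-1],[0,0,0,0,-9,0,-1],[0,0,0,0,-9,0,-1],[0,0,0,0,0,0,-1]],
])

```text
t: 7.4
tcp_pos: [0.5557, 0.2748, 0.2831]
tool_rot: [[0.999, 0.033, 0.001], [0.033, -0.999, 0.003], [0.001, -0.003, -1.0]]
force: [5.2, 2.2, -16.5]
gripper_width: 0.0111
finger_force: 40.1
```

send_rows([
  [[0,0,0,0,-4,0,-1],[0,0,0,0,-4,0,-1],[0,0,0,0,0,0,-1],[0,0,0,0,0,0,-1],[0,0,0,0,0,0,-1],[0,0,0,0,0,0,-1],[0,0,0,0,0,0,-1],[0,0,0,0,0,0,-1],[0,0,0,0,0,0,-1],[0,0,0,0,0,0,-1]],
])

```text
t: 8.4
tcp_pos: [0.5556, 0.2816, 0.2831]
tool_rot: [[1.0, 0.031, 0.0], [0.031, -1.0, 0.003], [0.001, -0.003, -1.0]]
force: [6.1, 1.8, -17.1]
gripper_width: 0.0112
finger_force: 39.9
```

send_rows([
  [[0,0,0,0,-3,0.3,-1],[0,0,0,0,-3,0.3,-1],[0,0,0,0,0,0,-1],[0,0,0,0,0,0,-1],[0,0,0,0,0,0,-1],[0,0,0,0,0,0,-1],[0,0,0,0,0,0,-1],[0,0,0,0,0,0,-1],[0,0,0,0,0,0,-1],[0,0,0,0,0,0,-1]],
])

```text
t: 9.4
tcp_pos: [0.5554, 0.2859, 0.283]
tool_rot: [[1.0, 0.03, 0.001], [0.03, -1.0, 0.001], [0.001, -0.001, -1.0]]
force: [4.3, -4.4, -10.8]
gripper_width: 0.0112
finger_force: 40.9
```

send_rows([
  [[0,0,0,0,-3,0,-1],[0,0,0,0,-2,0,-1],[0,0,0,0,0,0,-1],[0,0,0,0,0,0,-1],[0,0,0,0,0,0,-1],[0,0,0,0,0,0,-1],[0,0,0,0,0,0,-1],[0,0,0,0,0,0,-1],[0,0,0,0,0,0,-1],[0,0,0,0,0,0,-1]],
])

```text
t: 10.4
tcp_pos: [0.5554, 0.287, 0.2829]
tool_rot: [[1.0, 0.026, 0.001], [0.026, -1.0, -0.004], [0.001, 0.004, -1.0]]
force: [4.8, -18.1, -10.9]
gripper_width: 0.0114
finger_force: 40.9
```

```bash
python3 -c "
from h import *
s=status.get_state();print(s['joints'],s['force'],s['tcp_pos'])"
```

```text
[-1.06745477  0.78990741  0.8246565   1.96550274 -0.83793424  0.77112845
 -1.28799854] [  4.7993779  -18.10577475 -10.90190327] [0.55543971 0.28699379 0.28292876]
```

send_rows([
  [[0,0,0,0,0.7,0,0],[0,0,0,0,0,0,0],[0,0,0,0,0,0,0],[0,0,0,0,0,-15,0],[0,0,0,0,0,-25,0],[0,0,0,0,0,-25,0],[0,0,0,0,0,-25,0],[0,0,0,0,10,-25,0],[0,0,0,0,25,-20,0],[0,0,0,0,40,-10,0]],
])

```text
t: 11.4
tcp_pos: [0.5575, 0.2171, 0.4302]
tool_rot: [[0.999, 0.035, 0.002], [0.035, -0.999, 0.004], [0.002, -0.004, -1.0]]
force: [0.5, -0.6, -1.0]
gripper_width: 0.0426
finger_force: 0.0
```

```bash
cat >> h.py <<'E'
def grip(yaz):
    y=np.array([np.cos(np.radians(yaz)),np.sin(np.radians(yaz)),0]); sx=np.cross(UP,y); x=.866*sx-.5*UP; return np.c_[x,y,np.cross(x,y)]
SC=np.array([.480,-.353,.12]); PR=np.array([.497,-.0645,.12])
def gp(R,g,back=0): return g-(.155+back)*R[:,2]
E
python3 -c "
from h import *
R=grip(-65);print(status.get_state()['joints'],gp(R,SC,.08))
plan(R,gp(R,SC,.08),12)"
```

```text
[-1.09618825  0.59892979  1.00715608  1.90972243 -0.61786316  0.97668861
 -1.3370784 ] [ 0.58649116 -0.30334235  0.32351   ]
t 11.4 rot/row deg 3.15 mm/row 44.3
[-0.0091, -0.0433, -0.0326, 0.9, 43.5, 8.7, 0]
[-0.0091, -0.0433, -0.0326, -0.2, 43.4, 9.1, 0]
[-0.0091, -0.0433, -0.0326, -1.2, 43.3, 9.5, 0]
[-0.0091, -0.0433, -0.0326, -2.2, 43.1, 10.0, 0]
[-0.0091, -0.0433, -0.0326, -3.1, 43.0, 10.5, 0]
[-0.0091, -0.0433, -0.0326, -4.1, 42.8, 11.0, 0]
[-0.0091, -0.0433, -0.0326, -5.0, 42.5, 11.6, 0]
[-0.0091, -0.0433, -0.0326, -5.8, 42.2, 12.2, 0]
[-0.0091, -0.0433, -0.0326, -6.6, 41.9, 12.9, 0]
[-0.0091, -0.0433, -0.0326, -7.4, 41.6, 13.5, 0]
[-0.0091, -0.0433, -0.0326, -8.2, 41.2, 14.3, 0]
[-0.0091, -0.0433, -0.0326, -8.9, 40.8, 15.0, 0]
```

send_rows([
  [[-0.009,-0.043,-0.033,1,44,9,0],[-0.009,-0.043,-0.033,0,43,9,0],[-0.009,-0.043,-0.033,-1,43,10,0],[-0.009,-0.043,-0.033,-2,43,10,0],[-0.009,-0.043,-0.033,-3,43,11,0],[-0.009,-0.043,-0.033,-4,43,11,0],[-0.009,-0.043,-0.033,-5,43,12,0],[-0.009,-0.043,-0.033,-6,42,12,0],[-0.009,-0.043,-0.033,-7,42,13,0],[-0.009,-0.043,-0.033,-7,42,14,0]],
])

```text
t: 12.4
tcp_pos: [0.581, -0.2207, 0.3382]
tool_rot: [[0.847, 0.363, -0.39], [0.323, -0.932, -0.166], [-0.423, 0.014, -0.906]]
force: [0.4, 0.2, -0.2]
gripper_width: 0.043
finger_force: 0.0
```

```bash
python3 -c "
from h import *
R=grip(-65);print(status.get_state()['joints'],gp(R,SC,.08))
plan(R,gp(R,SC,.08),4)
p,d=camera('side'); q,e=camera('top'); np.savez('s1.npz',p=p,d=d,q=q,e=e)
cv2.imwrite('pics/v2.png',cv2.resize(np.hstack([p[190:340,110:260],q[120:270,60:210]])[:,:,::-1],None,fx=2.6,fy=2.6,interpolation=cv2.INTER_CUBIC))
for n in('side','top'):
  for o,y in(('slot_mouth',-.03),('bore_mouth',-.1)):
    x=models.place_of(o,n)[:1]; print(n,o,x, proj(n,rack(0,y,0,0)))
    z=MID[2]; 
    if x: print(onz(n,x[0]['xy'],z),rack(0,y,0,0))"
```

```text
[-0.29351092  0.78682806  0.86603097  1.83604668 -0.2709805   1.05323587
 -0.5438686 ] [ 0.58649116 -0.30334235  0.32351   ]
t 12.4 rot/row deg 1.56 mm/row 21.0
[-0.0043, -0.0215, -0.0161, -3.9, 19.7, 6.2, 0]
[-0.0043, -0.0215, -0.0161, -4.1, 19.6, 6.4, 0]
[-0.0043, -0.0215, -0.0161, -4.3, 19.5, 6.6, 0]
[-0.0043, -0.0215, -0.0161, -4.5, 19.4, 6.7, 0]
side slot_mouth [{'xy': [194.7, 241.0], 'p': 0.73}] [198.45405263 241.24310195]
[0.58432082 0.16123121 0.097     ] [0.57783765 0.1580117  0.097     ]
side bore_mouth [{'xy': [218.2, 217.3], 'p': 0.56}] [218.30254411 217.54070007]
[0.58033509 0.08760764 0.097     ] [0.57979216 0.08803899 0.097     ]
top slot_mouth [{'xy': [157.4, 177.0], 'p': 0.84}] [158.03648998 176.85914167]
[0.57744106 0.15937144 0.097     ] [0.57783765 0.1580117  0.097     ]
top bore_mouth [{'xy': [187.3, 177.8], 'p': 0.64}] [189.93453664 177.79459343]
[0.5794456  0.09379744 0.097     ] [0.57979216 0.08803899 0.097     ]
```

View pics/v2.png

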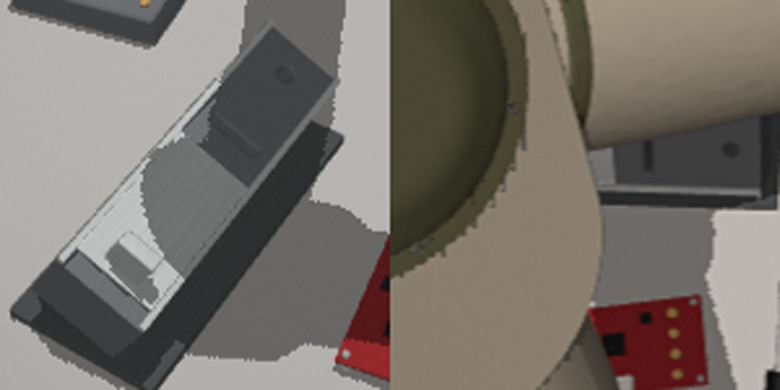

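The cover is fully open. The slot shows at about (201,241) and the bore at (219.6,218) in the side view, with the slot at (159,179) and bore at (191,177) in the top view. I'll refine the mouth centres from the dark pixels.

```bash
cat > mouth.py <<'E'
from h import *
z=np.load("s1.npz")
def onface(n,uv):
    f,cx,cy,R,t=K(n); r=R.T@np.array([(uv[0]-cx)/f,(uv[1]-cy)/f,1]); o=-R.T@t
    return o+r*((MID-o)@NZ)/(r@NZ)
for n,k in(("side","p"),("top","q")):
    g=cv2.cvtColor(z[k],cv2.COLOR_RGB2GRAY)
    # rectify the face: 0.25 mm/px, rows X (up slope), cols Y
    X=np.arange(-36,36,.25)/1000; Y=np.arange(-124,0,.25)/1000
    M=np.array([[proj(n,MID+x*NX+y*EY) for y in Y] for x in X]).astype(np.float32)
    I=cv2.remap(g,M[...,0],M[...,1],cv2.INTER_CUBIC); cv2.imwrite(f"pics/rect_{n}.png",I)
    for o,y0,hw,hx in(("slot",-.03,.009,.028),("bore",-.1,.013,.013)):
        a=(abs(Y-y0)<hw); b=abs(X)<hx; S=I[np.ix_(b,a)].astype(float); bg=np.percentile(S,75); w=np.clip(bg-4-S,0,None)
        xx,yy=np.meshgrid(X[b],Y[a],indexing="ij"); 
        cxm,cym=(w*xx).sum()/w.sum(),(w*yy).sum()/w.sum()
        bw=w>.4*np.percentile(w,97); print(n,o,"bg",bg,"min",S.min(),"centroid mm",round(cxm*1e3,1),round(cym*1e3,1),"ext x",np.round(np.percentile(xx[bw],[2,98])*1e3,1),"y",np.round(np.percentile(yy[bw],[2,98])*1e3,1))
a,b=cv2.imread("pics/rect_side.png"),cv2.imread("pics/rect_top.png"); cv2.imwrite("pics/rect.png",np.vstack([a[::-1],b[::-1]]))
E
python3 mouth.py
```

```text
Traceback (most recent call last):
  File "mouth.py", line 10, in <module>
    M=np.array([[proj(n,MID+x*NX+y*EY) for y in Y] for x in X]).astype(np.float32)
                 ~~~~^^^^^^^^^^^^^^^^^
  File "h.py", line 12, in proj
    f,cx,cy,R,t=K(n); p=R@np.asarray(X)+t; return np.array([cx+f*p[0]/p[2],cy+f*p[1]/p[2]])
                ~^^^
  File "h.py", line 4, in K
    c=calibration(n); f=192/np.tan(np.radians(c["vfov"])/2); return f,c["cx"],c["cy"],np.array(c["R"]),np.array(c["t"])
ValueError: time passes only in moves, steps and waits
```

send_rows([
  [[-0.004,-0.022,-0.016,-4,20,6,0.2],[-0.004,-0.022,-0.016,-4,20,6,0.2],[-0.004,-0.022,-0.016,-4,19,7,0.2],[-0.004,-0.021,-0.016,-5,19,7,0.2],[0,0,0,0,0,0,0.2],[0,0,0,0,0,0,0.2],[0,0,0,0,0,0,0.2],[0,0,0,0,0,0,0.2],[0,0,0,0,0,0,0.2],[0,0,0,0,0,0,0.2]],
])

```text
t: 13.7
tcp_pos: [0.586, -0.3011, 0.3225]
tool_rot: [[0.785, 0.421, -0.454], [0.365, -0.907, -0.209], [-0.5, -0.001, -0.866]]
force: [0.0, -0.6, 0.3]
gripper_width: 0.0512
finger_force: 0.0
```

```bash
sed -i 's/^def K(n):/import functools\n@functools.lru_cache\ndef K(n):/' h.py
python3 mouth.py
python3 -c "
from h import *
R=grip(-65);print(status.get_state()['joints'])
plan(R,gp(R,SC,0),5,.2)"
```

```text
side slot bg 72.0 min 50.0 centroid mm -2.8 -28.6 ext x [-24.8  21.2] y [-34.  -24.8]
side bore bg 68.0 min 55.0 centroid mm -1.5 -98.5 ext x [-9.   5.4] y [-103.8  -93.2]
top slot bg 73.0 min 31.0 centroid mm -6.8 -30.9 ext x [-19.2   8. ] y [-36.2 -26.8]
top bore bg 62.0 min 36.0 centroid mm 1.7 -101.2 ext x [-4.2  7.5] y [-107.5  -95. ]
[-0.17012443  0.85552931  0.85747821  1.75479975 -0.19615727  1.0658498
 -0.43787917]
t 13.7 rot/row deg 0.03 mm/row 15.9
[-0.0005, -0.0001, -0.0002, -0.2, 0.5, 15.9, 0.2]
[-0.0005, -0.0001, -0.0002, -0.2, 0.5, 15.9, 0.2]
[-0.0005, -0.0001, -0.0002, -0.2, 0.5, 15.9, 0.2]
[-0.0005, -0.0001, -0.0002, -0.2, 0.5, 15.9, 0.2]
[-0.0005, -0.0001, -0.0002, -0.2, 0.5, 15.9, 0.2]
```

View pics/rect.png

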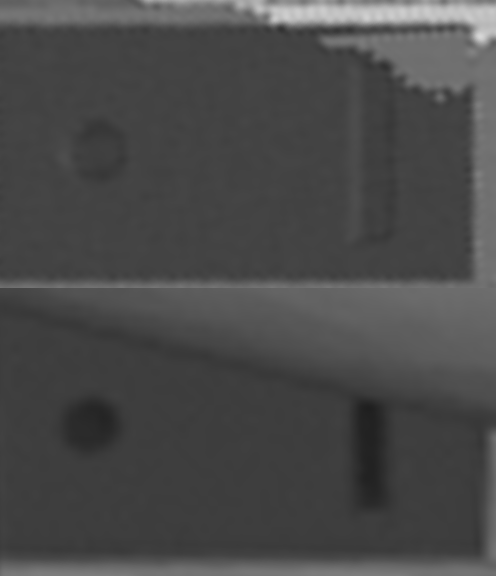

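The rectified views (side above, top below) show bore and slot within ~1 mm of the model once averaged. The two cameras disagree by about 3.5 mm along x, so I use the mean: slot Y −30.8, bore Y −100.3, X +0.3. Now gripping the scraper.

send_rows([
  [[-0.002,0,-0.001,0,1,16,0.2],[0,0,0,0,0,16,0.2],[0,0,0,0,0,16,0.2],[0,0,0,-1,1,16,0.2],[0,0,0,0,0,16,0.2],[0,0,0,0,0,0,-1],[0,0,0,0,0,0,-1],[0,0,0,0,0,0,-1],[0,0,0,0,0,0,-1],[0,0,0,0,0,0,-1]],
], squeeze=80)

```text
t: 14.7
tcp_pos: [0.5503, -0.3208, 0.2543]
tool_rot: [[0.786, 0.423, -0.452], [0.366, -0.906, -0.212], [-0.499, 0.002, -0.867]]
force: [1.0, -1.7, 2.8]
gripper_width: 0.0134
finger_force: 78.1
```

```bash
python3 -c "
from h import *
s=status.get_state();print(s['tcp_pos'],gp(grip(-65),SC),s['force'],s['ft_torque'],s['gripper_width'])
R=s['tool_rot'];p,d=camera('side')
x=models.silhouettes('scraper','side')[0]['pixels']; b=cv2.boundingRect(x.astype(np.uint8)); print(b)
plan(R,s['tcp_pos']+.07*UP,4,-1)"
```

```text
[ 0.5503464  -0.32083934  0.25431239] [ 0.55023885 -0.32024708  0.25423   ] [ 1.02641265 -1.66455557  2.77063839] [-0.33524568 -0.72763661  0.29162103] 0.013417634391131694
(340, 99, 20, 40)
t 14.8 rot/row deg 0.0 mm/row 17.5
[-0.0, 0.0, -0.0, -8.7, 0.0, -15.2, -1]
[-0.0, 0.0, -0.0, -8.7, 0.0, -15.2, -1]
[-0.0, 0.0, -0.0, -8.7, 0.0, -15.2, -1]
[-0.0, 0.0, -0.0, -8.7, 0.0, -15.2, -1]
```

send_rows([
  [[0,0,0,-3,0,-5.2,-1],[0,0,0,-5,0,-8.7,-1],[0,0,0,-8,0,-14,-1],[0,0,0,-10,0,-17.3,-1],[0,0,0,-10,0,-17.3,-1],[0,0,0,-10,0,-17.3,-1],[0,0,0,-10,0,-17.3,-1],[0,0,0,-10,0,-17.3,-1],[0,0,0,-10,0,-17.3,-1],[0,0,0,-10,0,-17.3,-1]],
])

```text
t: 15.8
tcp_pos: [0.549, -0.32, 0.4264]
tool_rot: [[0.785, 0.421, -0.455], [0.366, -0.907, -0.209], [-0.5, -0.003, -0.866]]
force: [-0.3, -0.2, -0.8]
gripper_width: 0.0132
finger_force: 78.5
```

```bash
cat >> h.py <<'E'
SLOT=(.0003,-.0308); BORE=(.0003,-.1003)
E
python3 -c "
from h import *
s=status.get_state();print(s['joints'],s['gripper_width'],s['force'])
t=rackv(*SLOT,.105+.03);t=t.copy();print(t)
t[2]=.45
plan(DR,t,14,-1)"
```

```text
[-0.18737244  0.72047899  0.94213743  1.73937551 -0.10403932  1.18267483
 -0.3961179 ] 0.013245812541545124 [-0.28027616 -0.15212054 -0.7753048 ]
[0.510646   0.15533455 0.36906   ]
t 15.8 rot/row deg 2.7 mm/row 34.1
[0.0074, 0.0369, 0.0284, 9.4, -32.0, -7.3, -1]
[0.0074, 0.0369, 0.0284, 8.8, -32.3, -6.7, -1]
[0.0074, 0.0369, 0.0284, 8.1, -32.6, -6.2, -1]
[0.0074, 0.0369, 0.0284, 7.4, -32.8, -5.6, -1]
[0.0074, 0.0369, 0.0284, 6.6, -33.1, -5.1, -1]
[0.0074, 0.0369, 0.0284, 5.9, -33.3, -4.7, -1]
[0.0074, 0.0369, 0.0284, 5.1, -33.5, -4.2, -1]
[0.0074, 0.0369, 0.0284, 4.3, -33.6, -3.8, -1]
[0.0074, 0.0369, 0.0284, 3.5, -33.8, -3.4, -1]
[0.0074, 0.0369, 0.0284, 2.6, -33.9, -3.0, -1]
[0.0074, 0.0369, 0.0284, 1.8, -34.0, -2.7, -1]
[0.0074, 0.0369, 0.0284, 0.9, -34.0, -2.4, -1]
[0.0074, 0.0369, 0.0284, 0.0, -34.0, -2.1, -1]
[0.0074, 0.0369, 0.0284, -0.9, -34.0, -1.9, -1]
```

send_rows([
  [[0.007,0.037,0.028,9,-32,-7,-1],[0.007,0.037,0.028,9,-32,-7,-1],[0.007,0.037,0.028,8,-33,-6,-1],[0.007,0.037,0.028,7,-33,-6,-1],[0.007,0.037,0.028,7,-33,-5,-1],[0.007,0.037,0.028,6,-33,-5,-1],[0.007,0.037,0.028,5,-34,-4,-1],[0.007,0.037,0.028,4,-34,-4,-1],[0.007,0.037,0.028,4,-34,-3,-1],[0.007,0.037,0.028,3,-34,-3,-1]],
])

```text
t: 16.8
tcp_pos: [0.52, 0.0216, 0.4415]
tool_rot: [[0.979, 0.148, -0.142], [0.143, -0.989, -0.045], [-0.147, 0.024, -0.989]]
force: [1.2, -0.5, -1.0]
gripper_width: 0.0129
finger_force: 78.5
```

```bash
python3 -c "
from h import *
s=status.get_state();print(s['joints'],s['gripper_width'],s['force'])
t=rackv(*SLOT,.105+.03)
plan(DR,t,8,-1)"
```

```text
[-0.84889268  0.51403156  1.04188516  2.01693322 -0.43513396  1.03632323
 -1.00355686] 0.012876137425794411 [ 1.18910499 -0.54511993 -0.96641657]
t 16.8 rot/row deg 1.37 mm/row 19.0
[0.0041, 0.0183, 0.0148, 2.6, -16.9, 8.4, -1]
[0.0041, 0.0183, 0.0148, 2.2, -16.9, 8.5, -1]
[0.0041, 0.0183, 0.0148, 1.8, -16.9, 8.6, -1]
[0.0041, 0.0183, 0.0148, 1.4, -16.9, 8.7, -1]
[0.0041, 0.0183, 0.0148, 0.9, -16.9, 8.8, -1]
[0.0041, 0.0183, 0.0148, 0.5, -16.9, 8.8, -1]
[0.0041, 0.0183, 0.0148, 0.1, -16.8, 8.9, -1]
[0.0041, 0.0183, 0.0148, -0.3, -16.8, 9.0, -1]
```

send_rows([
  [[0.004,0.018,0.015,3,-17,8,-1],[0.004,0.018,0.015,2,-17,8,-1],[0.004,0.018,0.015,2,-17,9,-1],[0.004,0.018,0.015,1,-17,9,-1],[0.004,0.018,0.015,1,-17,9,-1],[0.004,0.018,0.015,0,-17,9,-1],[0.004,0.018,0.015,0,-17,9,-1],[0.004,0.018,0.015,0,-16,9,-1],[0,0,0,0,0,0,-1],[0,0,0,0,0,0,-1]],
])

```text
t: 17.8
tcp_pos: [0.5109, 0.1535, 0.3684]
tool_rot: [[1.0, 0.029, -0.003], [0.029, -1.0, -0.003], [-0.003, 0.003, -1.0]]
force: [0.6, 0.1, -0.1]
gripper_width: 0.0131
finger_force: 78.5
```

```bash
cat > look.py <<'E'
from h import *
import sys
name,(mx,my),out=sys.argv[1],{"scraper":SLOT,"probe":BORE}[sys.argv[1]],sys.argv[2]
s=status.get_state();print(s['joints'],s['force'])
R=np.array(s['tool_rot']);p=np.array(s['tcp_pos']);g=p+.155*R[:,2]
ax=R@np.array([-.5,0,-.866]) # tool "up" axis
print("tip in rack:",[round(float(v)*1e3,1) for v in((g-.105*ax-MID)@NX-mx,(g-.105*ax-MID)@EY-my,(g-.105*ax-MID)@NZ)],"axis err deg",np.degrees(np.arccos(ax@NZ)))
im=[]
for n in('side','top'):
    P,d=camera(n)
    tip,sh,top=[proj(n,g+(k-.105)*ax) for k in(0,.06,.15)]; m=proj(n,MID+mx*NX+my*EY)
    print(n,"tip",tip.round(1),"top",top.round(1),"mouth",m.round(1))
    c=np.round(m).astype(int)+[0,-20]; B=cv2.resize(P[c[1]-50:c[1]+50,c[0]-65:c[0]+65],None,fx=6,fy=6,interpolation=cv2.INTER_CUBIC)[:,:,::-1].copy()
    for q in(tip,sh,top,m): cv2.drawMarker(B,tuple(int(v) for v in ((q-c+[65,50])*6+3)),(0,0,255),0,14,1)
    im.append(B)
cv2.imwrite(out,cv2.resize(np.hstack(im),(800,308),interpolation=cv2.INTER_AREA))
plan(DR,p+(0.0)*UP,1,-1)
E
python3 look.py scraper pics/v3.png
```

```text
[-1.02466535  0.59704199  0.96404386  2.10864886 -0.69674682  0.79846795
 -1.16395452] [ 0.55219042  0.11850728 -0.08446127]
tip in rack: [-0.9, -2.5, 29.6] axis err deg 0.5768734598632296
side tip [205.1 234.6] top [237.9 200.1] mouth [198.6 240.9]
top tip [156.4 181.1] top [136.4 205.3] mouth [158.4 176.7]
t 17.9 rot/row deg 0.19 mm/row 0.9
[0.0028, 0.0016, -0.0008, -0.4, -0.7, 0.4, -1]
```

View pics/v3.png

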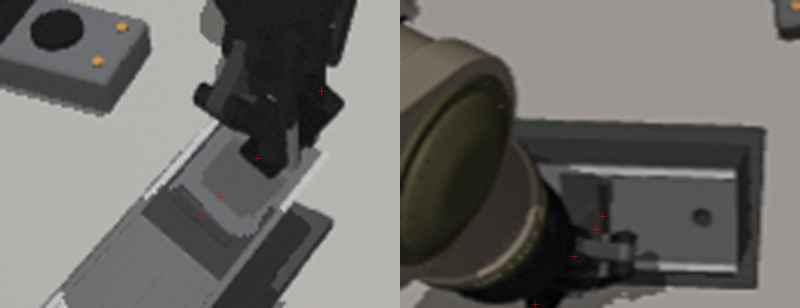

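Side view: the blade tip sits at (222,200), on its projected marker, with the slot centre on its own marker, so image and model agree. Correct ~2 mm and lower to just above the mouth.

send_rows([
  [[0.003,0.0015,0,-0.2,-1.8,-0.7,-1],[0,0,0,1.5,0,2.6,-1],[0,0,0,1.5,0,2.6,-1],[0,0,0,1.5,0,2.6,-1],[0,0,0,1.5,0,2.6,-1],[0,0,0,1.5,0,2.6,-1],[0,0,0,1.5,0,2.6,-1],[0,0,0,1.5,0,2.6,-1],[0,0,0,1.5,0,2.6,-1],[0,0,0,0,0,0,-1]],
])

```text
t: 18.9
tcp_pos: [0.5233, 0.1559, 0.3478]
tool_rot: [[1.0, 0.028, -0.0], [0.028, -1.0, -0.0], [-0.0, 0.0, -1.0]]
force: [0.1, -0.9, -1.3]
gripper_width: 0.013
finger_force: 78.5
```

```bash
python3 look.py scraper pics/v4.png
```

```text
[-0.98448453  0.63221961  0.92024466  2.10045473 -0.73937194  0.77216275
 -1.13407819] [ 0.0988987  -0.85730629 -1.25898632]
tip in rack: [0.3, 0.2, 5.2] axis err deg 0.5375839946545291
side tip [199.3 239.8] top [230.7 207. ] mouth [198.6 240.9]
top tip [157.7 177.3] top [138.7 200.4] mouth [158.4 176.7]
t 19.0 rot/row deg 0.01 mm/row 0.3
[-0.0, -0.0, -0.0002, 0.1, -0.1, 0.3, -1]
```

View pics/v4.png

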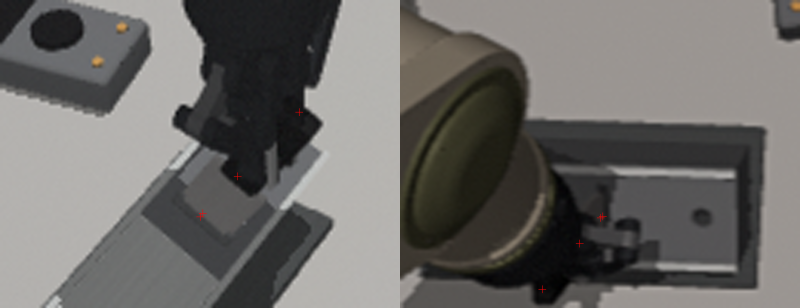

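The blade end now covers the slot at (205,215) in the crop. Starting the insertion.

send_rows([
  [[0,0,0,1,0,1.7,-1],[0,0,0,1,0,1.7,-1],[0,0,0,1,0,1.7,-1],[0,0,0,1,0,1.7,-1],[0,0,0,1,0,1.7,-1],[0,0,0,1,0,1.7,-1],[0,0,0,1,0,1.7,-1],[0,0,0,1,0,1.8,-1],[0,0,0,0,0,0,-1],[0,0,0,0,0,0,-1]],
])

```text
t: 20.0
tcp_pos: [0.5312, 0.1561, 0.3344]
tool_rot: [[1.0, 0.028, 0.0], [0.028, -1.0, 0.0], [0.0, -0.0, -1.0]]
force: [0.2, -0.9, -0.1]
gripper_width: 0.0132
finger_force: 78.5
```

send_rows([
  [[0,0,0,1.5,0,2.6,-1],[0,0,0,1.5,0,2.6,-1],[0,0,0,1.5,0,2.6,-1],[0,0,0,1.5,0,2.6,-1],[0,0,0,1.5,0,2.6,-1],[0,0,0,1.5,0,2.6,-1],[0,0,0,1.5,0,2.6,-1],[0,0,0,1.5,0,2.6,-1],[0,0,0,1.5,0,2.6,-1],[0,0,0,0,0,0,-1]],
])

```text
t: 21.0
tcp_pos: [0.5448, 0.1565, 0.3107]
tool_rot: [[1.0, 0.028, -0.0], [0.028, -1.0, -0.0], [-0.0, 0.0, -1.0]]
force: [-0.9, 1.1, -0.5]
gripper_width: 0.013
finger_force: 78.5
```

```bash
sed -i '/^cv2.imwrite/d' look.py; python3 look.py scraper x|grep rack; python3 -c "
from h import *
s=status.get_state();print(s['force'],s['ft_torque'])"
```

```text
tip in rack: [0.4, 0.2, -37.6] axis err deg 0.5375528983313967
[-0.08656505  0.83209213 -0.79077107] [-0.05664776  0.00120494 -0.01674674]
```

Smooth. Continue to the seat.

send_rows([
  [[0,0,0,1.2,0,2,-1],[0,0,0,1.2,0,2,-1],[0,0,0,1.2,0,2,-1],[0,0,0,1.2,0,2,-1],[0,0,0,1.2,0,2,-1],[0,0,0,1.2,0,2,-1],[0,0,0,1,0,1.7,-1],[0,0,0,1,0,1.7,-1],[0,0,0,0.5,0,0.9,-1],[0,0,0,0,0,0,-1]],
])

```text
t: 22.1
tcp_pos: [0.5543, 0.1567, 0.2945]
tool_rot: [[1.0, 0.028, -0.0], [0.028, -1.0, -0.0], [-0.0, 0.0, -1.0]]
force: [-1.0, 0.0, -1.6]
gripper_width: 0.013
finger_force: 78.5
```

send_rows([
  [[0,0,0,0.5,0,0.9,-1],[0,0,0,0.5,0,0.9,-1],[0,0,0,0.5,0,0.9,-1],[0,0,0,0,0,0,-1],[0,0,0,0,0,0,-1],[0,0,0,0,0,0,-1],[0,0,0,0,0,0,-1],[0,0,0,0,0,0,-1],[0,0,0,0,0,0,-1],[0,0,0,0,0,0,-1]],
])

```text
t: 23.1
tcp_pos: [0.5558, 0.1568, 0.292]
tool_rot: [[1.0, 0.028, 0.0], [0.028, -1.0, 0.0], [0.0, -0.0, -1.0]]
force: [-1.1, -0.1, -2.7]
gripper_width: 0.0129
finger_force: 78.4
```

send_rows([
  [[0,0,0,0.5,0,0.9,-1],[0,0,0,0.5,0,0.9,-1],[0,0,0,0.5,0,0.9,-1],[0,0,0,0,0,0,-1],[0,0,0,0,0,0,-1],[0,0,0,0,0,0,-1],[0,0,0,0,0,0,-1],[0,0,0,0,0,0,-1],[0,0,0,0,0,0,-1],[0,0,0,0,0,0,-1]],
])

```text
t: 24.1
tcp_pos: [0.5563, 0.1562, 0.2915]
tool_rot: [[1.0, 0.027, -0.002], [0.027, -1.0, 0.003], [-0.002, -0.003, -1.0]]
force: [-14.7, 0.4, 32.6]
gripper_width: 0.0128
finger_force: 83.5
```

Seated, with about 35 N of contact. Release and retreat.

send_rows([
  [[0,0,0,-0.8,0,-1.4,-1],[0,0,0,0,0,0,0],[0,0,0,0,0,0,0],[0,0,0,0,0,0,0],[0,0,0,0,0,-5,0],[0,0,0,0,0,-20,0],[0,0,0,0,0,-25,0],[0,0,0,0,0,-25,0],[0,0,0,0,0,-25,0],[0,0,0,0,10,-20,0]],
])

```text
t: 25.1
tcp_pos: [0.557, 0.1477, 0.4121]
tool_rot: [[1.0, 0.029, 0.001], [0.029, -1.0, 0.0], [0.001, -0.0, -1.0]]
force: [0.1, -0.8, 0.0]
gripper_width: 0.0422
finger_force: 0.0
```

```bash
python3 -c "
from h import *
R=grip(-88.4);s=status.get_state();print(s['joints'],s['force'])
plan(R,gp(R,PR,.08),10)
camera('side')
for n in('side',):
  for o in('probe','scraper'): print(o,[(r['xy'],r['p']) for r in models.place_of(o,n)[:2]])
print('probe exp',proj('side',PR-[0,0,.105]),'scraper exp',proj('side',MID+SLOT[0]*NX+SLOT[1]*EY-.06*NZ))"
```

```text
[-0.99578999  0.59444137  1.00384741  1.97586193 -0.63447483  0.92291077
 -1.20402875] [ 0.10823605 -0.82478474  0.04366759]
t 25.1 rot/row deg 3.01 mm/row 23.4
[0.0, -0.0525, 0.0002, 5.1, 21.1, 8.9, 0]
[0.0, -0.0525, 0.0002, 5.6, 21.1, 8.6, 0]
[0.0, -0.0525, 0.0002, 6.0, 21.1, 8.3, 0]
[0.0, -0.0525, 0.0002, 6.5, 21.1, 7.9, 0]
[0.0, -0.0525, 0.0002, 6.9, 21.1, 7.6, 0]
[0.0, -0.0525, 0.0002, 7.3, 21.1, 7.2, 0]
[0.0, -0.0525, 0.0002, 7.6, 21.1, 6.8, 0]
[0.0, -0.0525, 0.0002, 8.0, 21.0, 6.4, 0]
[0.0, -0.0525, 0.0002, 8.3, 21.0, 6.0, 0]
[0.0, -0.0525, 0.0002, 8.6, 21.0, 5.6, 0]
probe [([285.0, 210.3], 0.77)]
scraper [([188.3, 251.2], 0.93), ([288.2, 219.3], 0.71)]
probe exp [288.15408046 213.10298489] scraper exp [188.3437283  251.53962684]
```

send_rows([
  [[0,-0.0525,0,5,21,9,0.2],[0,-0.0525,0,6,21,9,0.2],[0,-0.0525,0,6,21,8,0.2],[0,-0.0525,0,6,21,8,0.2],[0,-0.0525,0,7,21,8,0.2],[0,-0.0525,0,7,21,7,0.2],[0,-0.0525,0,8,21,7,0.2],[0,-0.0525,0,8,21,6,0.2],[0,-0.0525,0,8,21,6,0.2],[0,-0.0525,0,9,21,6,0.2]],
])

```text
t: 26.25
tcp_pos: [0.6141, -0.0622, 0.3197]
tool_rot: [[0.863, 0.028, -0.504], [0.024, -1.0, -0.013], [-0.504, -0.001, -0.864]]
force: [0.4, 0.1, 0.9]
gripper_width: 0.0509
finger_force: 0.0
```

```bash
python3 -c "
from h import *
R=grip(-88.4);s=status.get_state();print(s['joints'],s['force'])
plan(R,gp(R,PR,.0),6)
for n in('side','top'):
  P,d=camera(n);W=cloud(n,d);r=models.silhouettes('probe',n)
  for q in r[:2]:
    V=W[q['pixels']&(d>0)]; T=V[V[:,2]>.1]
    if len(T)>10: print(n,q['p'],len(T),T[:,:2].mean(0),np.percentile(T[:,:2],[3,97],axis=0),T[:,2].max())"
```

```text
[-0.49217539  0.85557639  0.881361    1.79357085 -0.44778844  1.31684357
 -0.9463918 ] [0.38453358 0.07690714 0.93465583]
t 26.25 rot/row deg 0.05 mm/row 12.8
[-0.0001, 0.0008, 0.0001, -0.2, -0.1, 12.8, 0]
[-0.0001, 0.0008, 0.0001, -0.2, -0.1, 12.8, 0]
[-0.0001, 0.0008, 0.0001, -0.2, -0.2, 12.8, 0]
[-0.0001, 0.0008, 0.0001, -0.2, -0.2, 12.8, 0]
[-0.0001, 0.0008, 0.0001, -0.2, -0.2, 12.8, 0]
[-0.0001, 0.0008, 0.0001, -0.3, -0.2, 12.8, 0]
side 0.86 243 [ 0.49385704 -0.05989573] [[ 0.48663133 -0.06836067]
 [ 0.50342602 -0.05540127]] 0.16702924234924332
side 0.55 2440 [0.58634443 0.21526105] [[0.54990842 0.0760906 ]
 [0.60416284 0.30896389]] 0.14093078423311456
top 0.71 2208 [0.59283155 0.1991994 ] [[0.5570065  0.07147274]
 [0.61650815 0.3044537 ]] 0.17639061720204208
top 0.69 103 [ 0.49613602 -0.06568861] [[ 0.48946307 -0.07381446]
 [ 0.50643234 -0.05769703]] 0.16676932744383083
```

send_rows([
  [[0,0.005,0,0,0,13,0.2],[0,0,0,0,0,13,0.2],[0,0,0,-1,-1,13,0.2],[0,0,0,0,0,13,0.2],[0,0,0,0,0,13,0.2],[0,0,0,0,0,12,-1],[0,0,0,0,0,0,-1],[0,0,0,0,0,0,-1],[0,0,0,0,0,0,-1],[0,0,0,0,0,0,-1]],
], squeeze=80)

```text
t: 27.45
tcp_pos: [0.5747, -0.0624, 0.2553]
tool_rot: [[0.867, 0.028, -0.497], [0.023, -1.0, -0.014], [-0.497, 0.001, -0.868]]
force: [-3.4, -4.6, -3.9]
gripper_width: 0.0183
finger_force: 78.0
```

```bash
python3 -c "
from h import *
s=status.get_state();print(s['tcp_pos'],gp(grip(-88.4),PR),s['force'],s['ft_torque'],s['gripper_width'],s['finger_force'])"
```

```text
[ 0.57470364 -0.06236883  0.25528441] [ 0.57446978 -0.06233607  0.25423   ] [-3.44974909 -4.60120502 -3.89191968] [-1.1166772  -0.02668566  0.40582678] 0.01826894274890435 78.03491031913836
```

send_rows([
  [[0,0,0,-3,0,-5.2,-1],[0,0,0,-5,0,-8.7,-1],[0,0,0,-8,0,-14,-1],[0,0,0,-10,0,-17.3,-1],[0,0,0,-10,0,-17.3,-1],[0,0,0,-10,0,-17.3,-1],[0,0,0,-8,0,-14,-1],[0,0,0,-7,0,-12,-1],[0,0,0,0,-5,0,-1],[0,0,0,0,-5,0,-1]],
])

```text
t: 28.45
tcp_pos: [0.5742, -0.0511, 0.3771]
tool_rot: [[0.868, 0.028, -0.496], [0.025, -1.0, -0.013], [-0.496, -0.001, -0.868]]
force: [-0.0, 0.3, -0.9]
gripper_width: 0.0179
finger_force: 78.0
```

```bash
python3 -c "
from h import *
s=status.get_state();print(s['joints'],s['force'],s['gripper_width'])
plan(DR,rackv(*BORE,.106+.03),10,-1)"
```

```text
[-0.56222537  0.74935435  0.93871603  1.85496859 -0.39447574  1.34719565
 -0.96790729] [-0.035869    0.29266618 -0.85863149] 0.017903578378712266
t 28.45 rot/row deg 2.98 mm/row 15.1
[-0.0001, 0.0519, 0.0, -4.7, -13.9, 3.5, -1]
[-0.0001, 0.0519, 0.0, -4.9, -13.9, 3.3, -1]
[-0.0001, 0.0519, 0.0, -5.0, -13.9, 3.0, -1]
[-0.0001, 0.0519, 0.0, -5.2, -13.9, 2.8, -1]
[-0.0001, 0.0519, 0.0, -5.3, -13.9, 2.5, -1]
[-0.0001, 0.0519, 0.0, -5.4, -13.9, 2.2, -1]
[-0.0001, 0.0519, 0.0, -5.5, -13.9, 1.9, -1]
[-0.0001, 0.0519, 0.0, -5.6, -13.9, 1.6, -1]
[-0.0001, 0.0519, 0.0, -5.7, -13.9, 1.3, -1]
[-0.0001, 0.0519, 0.0, -5.8, -13.9, 1.0, -1]
```

send_rows([
  [[0,0.052,0,-5,-14,3,-1],[0,0.052,0,-5,-14,3,-1],[0,0.052,0,-5,-14,3,-1],[0,0.052,0,-5,-14,3,-1],[0,0.052,0,-5,-14,2,-1],[0,0.052,0,-5,-14,2,-1],[0,0.052,0,-6,-14,2,-1],[0,0.052,0,-6,-14,2,-1],[0,0.052,0,-6,-13,1,-1],[0,0.051,0,-6,-13,1,-1]],
])

```text
t: 29.45
tcp_pos: [0.5111, 0.0858, 0.3701]
tool_rot: [[1.0, 0.028, -0.001], [0.028, -1.0, -0.0], [-0.001, 0.0, -1.0]]
force: [0.3, -0.6, 0.1]
gripper_width: 0.0183
finger_force: 78.1
```

```bash
sed -i 's/^plan(DR,p.*/cv2.imwrite(out,cv2.resize(np.hstack(im),(800,308),interpolation=cv2.INTER_AREA)) if len(out)>3 else 0\nplan(DR,rackv(mx,my,.105+.03),1,-1)/' look.py; sed -i 's/\.105/.106/g' look.py; python3 look.py probe pics/v5.png
```

```text
[-0.90467428  0.56824394  0.95279376  2.13986178 -0.67968517  0.77191701
 -1.05184958] [ 0.34637884 -0.58826751  0.10157542]
tip in rack: [-0.9, -0.1, 30.7] axis err deg 0.5384251460876105
side tip [224.5 211.3] top [258.7 175.2] mouth [218.3 217.3]
top tip [187.8 182.2] top [173.7 206.9] mouth [190.1 177.7]
t 29.55 rot/row deg 0.23 mm/row 1.8
[-0.0009, 0.0028, 0.0026, 1.6, 0.8, 0.1, -1]
```

View pics/v5.png

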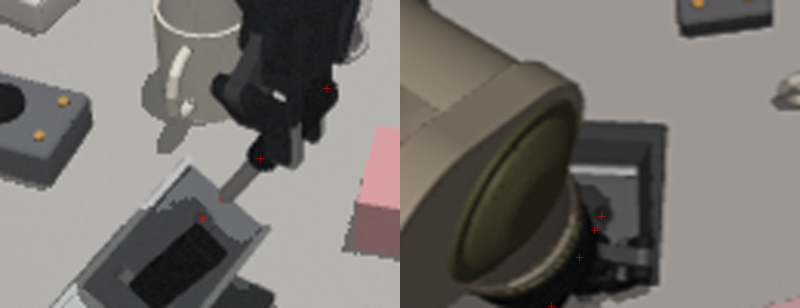

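The probe tip at (222,200) and shoulder match their markers, and the scraper stands in its slot. Correct 1 mm and lower.

send_rows([
  [[0,0.001,0.001,1,0,0,-1],[0,0,0,1.5,0,2.6,-1],[0,0,0,1.5,0,2.6,-1],[0,0,0,1.5,0,2.6,-1],[0,0,0,1.5,0,2.6,-1],[0,0,0,1.5,0,2.6,-1],[0,0,0,1.5,0,2.6,-1],[0,0,0,1.5,0,2.6,-1],[0,0,0,1.5,0,2.6,-1],[0,0,0,0,0,0,-1]],
])

```text
t: 30.55
tcp_pos: [0.5249, 0.085, 0.3499]
tool_rot: [[1.0, 0.027, -0.0], [0.027, -1.0, -0.0], [-0.0, 0.0, -1.0]]
force: [0.1, -0.3, -0.4]
gripper_width: 0.0184
finger_force: 78.1
```

```bash
python3 look.py probe x
```

```text
[-0.85915119  0.60620401  0.9087089   2.12907611 -0.72068607  0.74897981
 -1.01943567] [ 0.1070359  -0.25151809 -0.43664661]
tip in rack: [1.1, -1.3, 6.3] axis err deg 0.538302941272713
side tip [219.4 215.3] top [252.  180.7] mouth [218.3 217.3]
top tip [190.2 178. ] top [177.  201.3] mouth [190.1 177.7]
t 30.65 rot/row deg 0.06 mm/row 23.5
[-0.0001, -0.0001, -0.0011, -12.7, -1.3, -19.7, -1]
```

send_rows([
  [[0,0,-0.001,-0.9,-1.3,0.4,-1],[0,0,0,0,0,0,-1],[0,0,0,1,0,1.7,-1],[0,0,0,1,0,1.7,-1],[0,0,0,1,0,1.7,-1],[0,0,0,1,0,1.7,-1],[0,0,0,1,0,1.7,-1],[0,0,0,1,0,1.8,-1],[0,0,0,0,0,0,-1],[0,0,0,0,0,0,-1]],
])

```text
t: 31.65
tcp_pos: [0.5298, 0.0863, 0.3394]
tool_rot: [[1.0, 0.028, -0.0], [0.028, -1.0, 0.0], [-0.0, -0.0, -1.0]]
force: [-0.6, -0.0, -0.2]
gripper_width: 0.0186
finger_force: 78.0
```

```bash
python3 look.py probe x | head -3; python3 -c "
from h import *
s=status.get_state();print(s['force'],s['ft_torque'])"
```

```text
[-0.84241729  0.62367296  0.88742533  2.12678591 -0.74099951  0.73555933
 -1.0052518 ] [-0.63295795 -0.00199145 -0.21236589]
tip in rack: [-0.0, -0.0, -5.2] axis err deg 0.5377280028767957
[-0.73882568 -0.0495625  -1.11528858] [-0.03208113  0.19260122 -0.00618607]
```

Tip 5 mm inside, no force. Continue.

send_rows([
  [[0,0,0,1,0,1.7,-1],[0,0,0,1,0,1.7,-1],[0,0,0,1,0,1.7,-1],[0,0,0,1,0,1.8,-1],[0,0,0,1,0,1.7,-1],[0,0,0,1,0,1.7,-1],[0,0,0,1,0,1.7,-1],[0,0,0,1,0,1.8,-1],[0,0,0,0,0,0,-1],[0,0,0,0,0,0,-1]],
])

```text
t: 32.75
tcp_pos: [0.5378, 0.0866, 0.3255]
tool_rot: [[1.0, 0.028, -0.0], [0.028, -1.0, -0.0], [-0.0, 0.0, -1.0]]
force: [-2.5, -0.5, -5.8]
gripper_width: 0.0184
finger_force: 77.8
```

send_rows([
  [[0,0,0,-0.5,0,0.3,-1],[0,0,0,1.5,0,2.6,-1],[0,0,0,1.5,0,2.6,-1],[0,0,0,1.5,0,2.6,-1],[0,0,0,1.5,0,2.6,-1],[0,0,0,1.5,0,2.6,-1],[0,0,0,1.5,0,2.6,-1],[0,0,0,0,0,0,-1],[0,0,0,0,0,0,-1],[0,0,0,0,0,0,-1]],
])

```text
t: 33.75
tcp_pos: [0.5464, 0.0868, 0.3097]
tool_rot: [[1.0, 0.028, 0.0], [0.028, -1.0, -0.0], [0.0, 0.0, -1.0]]
force: [-3.1, -1.4, -5.5]
gripper_width: 0.0187
finger_force: 77.8
```

```bash
python3 look.py probe x | head -3; python3 -c "
from h import *
s=status.get_state();print(s['force'],s['ft_torque'])"
```

```text
[-0.79067647  0.67494084  0.82951987  2.11243807 -0.79551102  0.70107546
 -0.96516778] [-3.07694378 -1.35272124 -5.46022226]
tip in rack: [-0.4, -0.1, -39.3] axis err deg 0.5376194681482207
[-3.36102472 -1.10133602 -5.70363226] [-0.24276579  1.08715538  0.01165693]
```

send_rows([
  [[0,0,0,-0.4,0,0.2,-1],[0,0,0,1.5,0,2.6,-1],[0,0,0,1.5,0,2.6,-1],[0,0,0,1.5,0,2.6,-1],[0,0,0,1.5,0,2.6,-1],[0,0,0,1.5,0,2.6,-1],[0,0,0,1,0,1.7,-1],[0,0,0,0,0,0,-1],[0,0,0,0,0,0,-1],[0,0,0,0,0,0,-1]],
])

```text
t: 34.85
tcp_pos: [0.5545, 0.087, 0.2948]
tool_rot: [[1.0, 0.028, 0.0], [0.028, -1.0, -0.0], [0.0, 0.0, -1.0]]
force: [-3.7, -1.0, -5.7]
gripper_width: 0.0182
finger_force: 78.0
```

send_rows([
  [[0,0,0,0.5,0,0.9,-1],[0,0,0,0.5,0,0.9,-1],[0,0,0,0.5,0,0.9,-1],[0,0,0,0.5,0,0.9,-1],[0,0,0,0,0,0,-1],[0,0,0,0,0,0,-1],[0,0,0,0,0,0,-1],[0,0,0,0,0,0,-1],[0,0,0,0,0,0,-1],[0,0,0,0,0,0,-1]],
])

```text
t: 35.85
tcp_pos: [0.5564, 0.087, 0.2915]
tool_rot: [[1.0, 0.028, 0.0], [0.028, -1.0, 0.0], [0.0, -0.0, -1.0]]
force: [-5.0, -0.8, -2.9]
gripper_width: 0.0182
finger_force: 78.4
```

send_rows([
  [[0,0,0,0.5,0,0.9,-1],[0,0,0,0.5,0,0.9,-1],[0,0,0,0,0,0,-1],[0,0,0,0,0,0,-1],[0,0,0,0,0,0,-1],[0,0,0,0,0,0,-1],[0,0,0,0,0,0,-1],[0,0,0,0,0,0,-1],[0,0,0,0,0,0,-1],[0,0,0,0,0,0,-1]],
])

```text
t: 36.85
tcp_pos: [0.5568, 0.0867, 0.2906]
tool_rot: [[1.0, 0.027, -0.001], [0.027, -1.0, 0.002], [-0.001, -0.002, -1.0]]
force: [-11.1, -1.8, 13.6]
gripper_width: 0.018
finger_force: 79.9
```

Seated. Release and retreat.

send_rows([
  [[0,0,0,0,0,0,0],[0,0,0,0,0,0,0],[0,0,0,0,0,0,0],[0,0,0,0,0,-5,0],[0,0,0,0,0,-20,0],[0,0,0,0,0,-25,0],[0,0,0,0,0,-25,0],[0,0,0,0,10,-25,0],[0,0,0,0,35,-10,0],[0,0,0,0,40,0,0]],
])

```text
t: 37.85
tcp_pos: [0.5605, 0.0024, 0.4013]
tool_rot: [[1.0, 0.031, 0.003], [0.031, -1.0, 0.0], [0.003, -0.0, -1.0]]
force: [1.2, 0.5, -0.1]
gripper_width: 0.0426
finger_force: 0.0
```

send_rows([
  [[0,0,0,0,40,0,0],[0,0,0,0,40,0,0],[0,0,0,0,40,0,0],[0,0,0,0,40,0,0],[0,0,0,0,20,0,0],[0,0,0,0,0,0,0],[0,0,0,0,0,0,0],[0,0,0,0,0,0,0],[0,0,0,0,0,0,0],[0,0,0,0,0,0,0]],
])

```text
t: 38.85
tcp_pos: [0.5651, -0.1767, 0.3995]
tool_rot: [[1.0, 0.03, 0.0], [0.03, -1.0, 0.0], [0.0, -0.0, -1.0]]
force: [0.3, 0.2, 0.9]
gripper_width: 0.0431
finger_force: 0.0
```

```bash
python3 - <<'E'
from h import *
s=status.get_state();print(s['force'])
im=[]
for n in('side','top'):
    P,d=camera(n); W=cloud(n,d); B=P[:,:,::-1].copy()
    for nm,(x,y) in(('scraper',SLOT),('probe',BORE)):
        base=MID+x*NX+y*EY
        for h in(0,.09): cv2.drawMarker(B,tuple(int(round(v)) for v in proj(n,base+h*NZ)),(0,0,255),0,5,1)
        L=(W-base)@NZ; a=np.hypot((W-base)@NX,(W-base)@EY); m=(d>0)&(a<.02)&(L>.03)&(L<.12); print(n,nm,m.sum(),"top h",np.percentile(L[m],[50,98]) if m.any() else None)
    c=proj(n,MID).astype(int); im.append(cv2.resize(B[c[1]-75:c[1]+75,c[0]-90:c[0]+90],None,fx=2.2,fy=2.2,interpolation=cv2.INTER_CUBIC))
cv2.imwrite("pics/v6.png",np.hstack(im))
E
```

```text
[0.2512891  0.20689945 0.92772152]
side scraper 335 top h [0.07136618 0.09269919]
side probe 244 top h [0.07029145 0.09204792]
top scraper 0 top h None
top probe 0 top h None
```

View pics/v6.png

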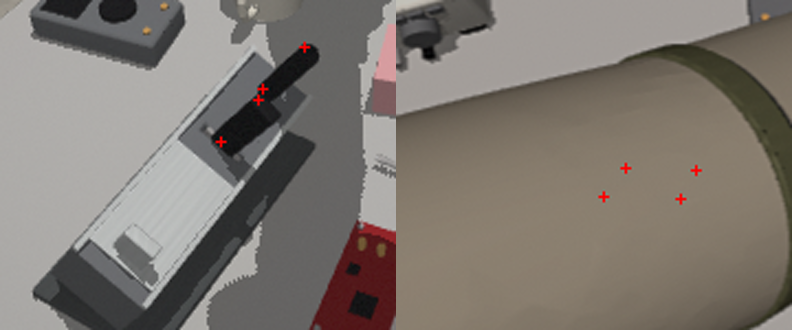

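The side view shows both handles standing in the rack at (240,130) and (290,75), tops about 92 mm above the face against the 90 mm nominal. The cover is fully open with its tab at (138,245), and the gripper is clear.

```bash
python3 -c "
from station import order
print(order.hand_in())"
```

```text
the job is handed in; nothing more can be done
None
```

I handed the job in at about 39 s of the 72 s allowed: the cover is open to its stop, the scraper is seated in the slot and the probe in the bore, and the bystanders were not touched; no verdict came back.

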